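# Trim the beam balance with ring weights

## Robot

A 6-joint arm with a two-finger parallel gripper is mounted at the origin on the work surface. World frame = base frame: x ahead of the robot, y to its left, z up, the work surface at z = 0. Lengths are in m, angles in degrees, forces in N, time in s.
With the tool pointing down it reaches from about 0.375 to 0.9 m from the base axis. Payload 3.1 kg.
Tool frame: the origin (TCP) lies at the very end of the fingers, on their centre line; the grasp point (between the pads) lies 19 mm behind it; z points along the fingers, x is the direction in which the jaws open and shut, and the axes are right-handed (so a half turn about z gives the same grasp; the last joint's range is limited). The gripper opens to 87 mm and grips with 3 to 60 N. Pads are 19 mm wide; open, the fingers measure 117 mm over their backs; the gripper's body (75 mm by 190 mm) begins 51 mm behind the grasp point.
Start: joints at [54.918, 30.224, 82.088, -0, 67.689, -10.227], TCP at [0.263, 0.567, 0.223] pointing down, gripper open.
Joint ranges: [-176.69, 176.69], [-43.24, 126.21], [12.49, 139.97], [-82, 262], [0, 151.66], [-163.58, 163.58]. Speed limits (degrees/s): [159.86, 159.86, 180, 180, 180, 180].

## Interface

Orientations are given as a 3x3 rotation matrix whose columns are the frame's x, y, z axes.
In Python, from rig import bot gives the robot as it stands.
- The arm moves only by the tool arm_command, never from a script. Its argument "plan" is a list of rows, each an object of numbers: "claw": the opening, from 0 (shut) to 1 (fully open); "dx", "dy", "dz": the shift along the tool's x, y, z in cm; "twist": the turn about the tool's z in degrees. A call has 1 to 8 rows; each row is the pose to reach, as a shift and turn from the pose measured when the call began, along the tool's axes at that moment; what a row does not reach only later rows make up. A row lasts 1/12 s, in which the tool goes at most 41.7 mm and 7.16 degrees, less where a joint would pass 70% of its speed; a pose out of reach is approached as far as the arm can. A call with a gripper value outside its range is refused whole. The fingers move at their own pace and stop on an object; the grip force is fixed at half the most. Time passes only in rows, so rows that repeat a pose let the fingers close. It gives the time, the measured TCP pose, the force and the opening at its end, in the units of the state.
- bot.read_state(): the state, without advancing time (a new reading comes with each control period).
- bot.capture(name): name is "scene" or "top"; returns the picture (420x560x3 uint8, red, green, blue); there is no depth.
- bot.calibration(name): a dict with "intrinsics" (3x3 intrinsics, pixels), "rvec" (rotation vector, rad) and "tvec" (3), from world to camera coordinates, as OpenCV has them. Camera axes: x right, y down, z forward; pixel columns grow to the right and rows downward; lengths in m; the calibration is good to about 2 mm. A picture is of the moment at which its call begins. calibration takes no time and is no camera call.
- bot.hand_in(): hands the job in, once; it reports no verdict.
The state is a dict: "time_s": time; "joint_positions": joint angles; "qvel": joint speeds; "tau": joint torques, N m; "position": TCP position; "tcp_rot": TCP orientation; "force": force on the tool from outside, world axes, zero at the start; "moment": the same for the moment, N m; "opening": opening from 0.0 (shut) to 1.0 (fully open).
Only numpy, scipy, OpenCV 4.12 (cv2) and the standard library are available. Lean on these libraries where they do the work, as an engineer would, in place of code of your own. Each camera call takes 0.05 s, during which the arm holds its last target.

## Task

Thread ring weights, one at a time, onto the spindle of the balance pan, choosing as many and such sizes as it takes for the beam to float level with its red pointer in the green band. Feel the spindle into each ring's hole gently: never press hard on the beam or drop a weight on it. Leave the weights you do not need lying flat on the bench, and the other things where they are.

Things in the scene. Friction and masses are not known exactly. Their poses are not given: they have to be found in the camera images.
- balance: Beam balance, aluminium foot 90 x 120 mm fixed to the bench, pillar and fork at most 135 mm tall; origin at the centre of the foot's underside, z up. The beam (16 mm wide, 12 mm thick) runs along this y axis; pan on the +y side, load on the -y side. Past the load end a white scale with a green band shows the beam's red pointer.
- pivot (a point): The beam's pivot, 115 mm above the bench; axes as the balance's. The beam swings about this x axis. Pressed off its stops, the pan yields about 0.2 N per mm, up to some 2 to 7 N; then the beam is on its rigid stop and the force climbs at once.
- beam (a joint): Tilt of the beam, rad: 0 level, positive = pan side low; free between stops at -0.11 and +0.11. It starts load side down (pan high). When free it rests at about 0.034 rad per 100 g of imbalance between pan weights and load, and settles in 0.7 s. Level takes 300, 400 or 500 g of weights, whichever is nearest.
- load_mid (a point): Middle of the load: a black mirror mount clamped on the beam 150 mm from the pivot, 50 mm wide, reaching 66 mm above the pivot axis. Its mass varies and is not reported.
- pan_mark (a point): A black line across the beam, partly under the pan, 136 mm from the pivot; the point is 12 mm above the pivot's axis, level with the pan's upper face. It moves and tilts with the beam, y outward along the beam, z square to the beam. The pan's spindle was clamped anywhere 4 to 24 mm outward of this mark along y: how far is not reported, find it by feel or sight. Across the beam (x) it is centred.
- pan_edge (a point): Outer end of the beam, 175 mm from the pivot, on the pivot's level. The pan is a steel disc 58 mm in diameter on a blue saddle (its face 12 mm above the beam's axis), with an upright brass spindle in its middle: 12 mm diameter, 42.5 mm tall above the pan's face, flat top with a 1.5 mm bevel.
- weight_a: Large steel ring weight, 200 g: 56 mm outer diameter, 15 mm hole, 11 mm thick; origin at the centre of its underside, z its axis. Lies flat on the bench.
- weight_b: Second large steel ring weight, identical to weight_a (200 g, 56 mm outer diameter, 15 mm hole, 11 mm thick); origin at the centre of its underside.
- weight_c: Small brass ring weight, 100 g: 42 mm outer diameter, 15 mm hole, 11 mm thick; origin at the centre of its underside, z its axis. Lies flat on the bench.
- lens_mount: Bystander: lens in a black mount on a 50 mm square foot, 88 mm tall; origin under the foot.
- driver: Bystander: screwdriver 160 mm long lying on the bench.
- post_holder: Bystander: black cylinder 25 mm diameter, 50 mm tall, upright; origin under its centre.
- tube_cap: Bystander: small jar 30 mm diameter, 30 mm tall with blue cap, among the weights; origin under its centre.
- lens_case: Bystander: flat grey and white case 62 x 62 x 26 mm; origin under its centre.
- hex_key: Bystander: steel hex key, 70 mm long, 5 mm thick, lying on the bench.
Not all that is in view belongs to the job. Leave any blue or orange look-alike of the weight_a alone. What is shaped like the weight_b but black or turquoise is not meant.

How it is judged:
By the outcome, as a careful person would: the job done as asked, in the order asked, and still so for the second after the job is handed in, with the robot touching nothing.
It also fails if it takes over 72 s, if anything falls off the work surface, if the arm or the gripper's body presses on something with over 40 N, if the wrist force passes 120 N, or if a joint passes its speed limit or range.

## Working session

There is one attempt and no reset: what is moved stays moved. The work goes in short steps, Python scripts to look and compute and a tool call to move; the robot and the scene stay as the last step left them, time stands still between calls to the robot, and variables do not carry over. Pictures are saved under pics/ and viewed, and the job is handed in when it is done.

Besides the shell and the picture viewer there is one more tool, called after "Emit:" by a JSON object that holds its "fn" and its "kwargs". arm_command: Moves the arm, as the interface text tells. Its arguments: {"type":"object","properties":{"plan":{"type":"array"}},"required":["plan"]}

```bash
mkdir -p pics; ls; python3 - <<'E'
from rig import bot
import cv2,numpy as np
for n in ("scene","top"):
    im=bot.capture(n); cv2.imwrite(f"pics/{n}0.png",im[:,:,::-1])
    c=bot.calibration(n); R=cv2.Rodrigues(np.array(c["rvec"],float))[0]
    print(n,c["intrinsics"],(-R.T@np.array(c["tvec"]).ravel()).round(3),R.round(2).tolist())
s=bot.read_state();print(s)
E
```

```text
pics
scene [[490.89125447   0.         275.40768645]
 [  0.         490.89125447 209.16213049]
 [  0.           0.           1.        ]] [1.303 0.102 0.887] [[-0.13, 0.99, -0.02], [0.7, 0.08, -0.71], [-0.71, -0.1, -0.7]]
top [[423.7874898    0.         286.11653758]
 [  0.         423.7874898  202.99970702]
 [  0.           0.           1.        ]] [0.315 0.009 1.308] [[0.01, -1.0, 0.03], [-0.98, -0.02, -0.18], [0.18, -0.02, -0.98]]
{'time_s': 0.1, 'joint_positions': array([ 5.49178489e+01,  3.02732329e+01,  8.21497067e+01, -1.81766094e-03,
        6.76893897e+01, -1.02273279e+01]), 'qvel': array([ 0.00949859, -0.09838008, -0.13414624, -0.02889482, -0.04385446,
       -0.01450952]), 'tau': array([-4.44552734e-04, -4.40985811e+01, -1.77151787e+01,  6.34549675e-02,
        5.33651991e-02, -5.45753369e-05]), 'position': array([0.26229296, 0.56656411, 0.22167018]), 'tcp_rot': array([[ 4.20308472e-01,  9.07380610e-01, -1.10278897e-03],
       [ 9.07379218e-01, -4.20309797e-01, -1.62121390e-03],
       [-1.93457106e-03, -3.19237857e-04, -9.99998078e-01]]), 'force': array([-0.08694001, -0.41088993,  0.89675526]), 'moment': array([-0.00691834,  0.01502559, -0.02361684]), 'opening': 1.0004048339848441}
```

View pics/scene0.png

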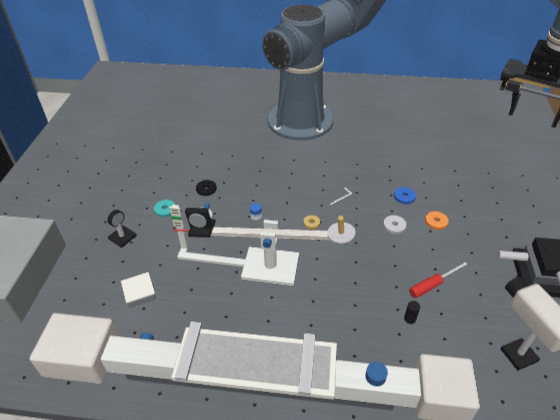

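View pics/top0.png

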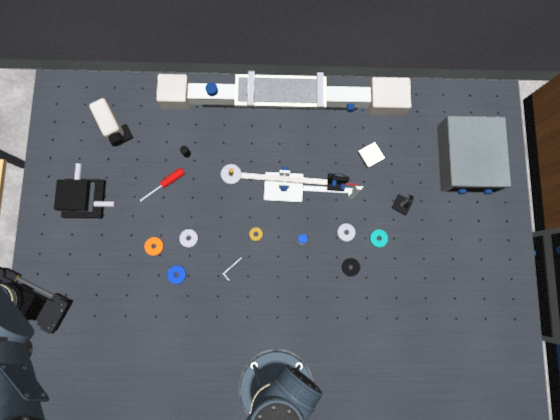

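The steel rings are at top px (188,238) and (347,232). The brass ring is at (256,234). The look-alikes are orange (153,246), blue (176,274), turquoise (379,238) and black (350,267). I'll confirm these in an enlarged crop and measure.

```bash
cat > h.py <<'E'
from rig import bot
import cv2,numpy as np
def cam(n):
    c=bot.calibration(n); return np.array(c["intrinsics"],float),np.array(c["rvec"],float).reshape(3,1),np.array(c["tvec"],float).reshape(3,1)
def ray(n,u,v):
    K,r,t=cam(n);R=cv2.Rodrigues(r)[0]
    return (-R.T@t).ravel(), R.T@np.linalg.inv(K)@np.array([u,v,1.])
def onz(n,u,v,z):
    o,d=ray(n,u,v); return o+d*(z-o[2])/d[2]
def pj(n,P):
    K,r,t=cam(n); return cv2.projectPoints(np.array(P,float).reshape(-1,3),r,t,K,None)[0].reshape(-1,2)
def crop(src,dst,x,y,w,h,k):
    im=cv2.imread(src)[y:y+h,x:x+w]; cv2.imwrite(dst,cv2.resize(im,None,fx=k,fy=k,interpolation=cv2.INTER_CUBIC))
E
python3 - <<'E'
from h import *
crop("pics/top0.png","pics/t1.png",130,150,260,140,3)
crop("pics/scene0.png","pics/s1.png",150,170,260,120,3)
for n,u,v in (("w1",188.5,238.5),("w2",346.5,232.5),("c",256,234),):
    print(n,onz("top",u,v,.011).round(4))
E
```

```text
w1 [0.4326 0.2725 0.011 ]
w2 [ 0.4579 -0.2108  0.011 ]
c [0.4493 0.0677 0.011 ]
```

View pics/t1.png

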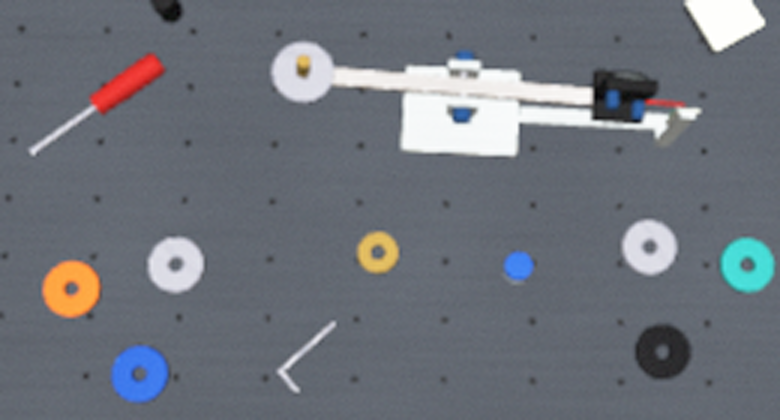

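View pics/s1.png

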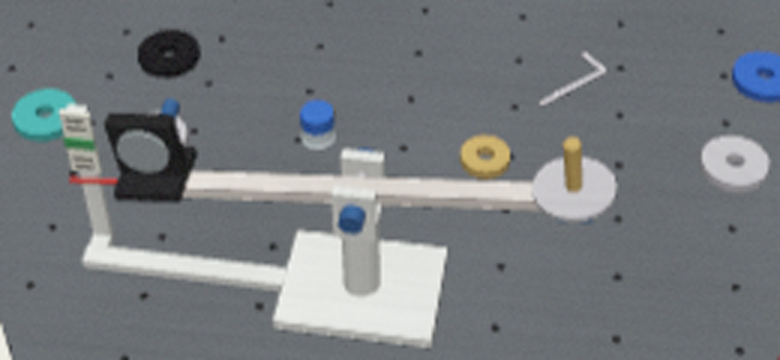

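```bash
python3 - <<'E'
from h import *
for n,boxes in (("top",dict(w1=(172,222,34,34),w2=(331,217,31,32),c=(243,221,27,27),pan=(216,158,27,33))),("scene",dict(w1=(380,212,32,24),c=(300,212,24,19),spin=(332,212,18,28)))):
    im=cv2.imread(f"pics/{n}0.png").astype(float)
    for k,(x,y,w,h) in boxes.items():
        p=im[y:y+h,x:x+w]; bg=np.median(np.concatenate([p[0],p[-1],p[:,0],p[:,-1]]),0)
        d=np.abs(p-bg).sum(2); W=np.clip((d-60)/100,0,1)
        if k=='spin': W=((p[...,2]-p[...,0])>60).astype(float)
        Y,X=np.mgrid[y:y+h,x:x+w]; a=W.sum(); u,v=(X*W).sum()/a,(Y*W).sum()/a
        print(n,k,round(u,2),round(v,2),"area",round(a),onz(n,u,v,.0105).round(4), p.reshape(-1,3).max(0))
im=cv2.imread("pics/top0.png")
cv2.imwrite("pics/t2.png",cv2.resize(im[155:200,210:365],None,fx=5,fy=5,interpolation=cv2.INTER_CUBIC))
im=cv2.imread("pics/scene0.png")
cv2.imwrite("pics/s2.png",cv2.resize(im[205:255,320:370],None,fx=12,fy=12,interpolation=cv2.INTER_CUBIC))
E
```

```text
top w1 188.0 237.82 area 268 [0.4347 0.2742 0.0105] [232. 224. 224.]
top w2 345.96 231.87 area 260 [ 0.4598 -0.2092  0.0105] [232. 223. 223.]
top c 255.52 233.7 area 130 [0.4502 0.0692 0.0105] [122. 192. 228.]
top pan 230.88 173.53 area 346 [0.6384 0.1509 0.0105] [239. 241. 243.]
scene w1 394.66 223.16 area 291 [0.4353 0.2732 0.0105] [205. 202. 204.]
scene c 311.39 222.29 area 161 [0.4551 0.0693 0.0105] [185. 190. 207.]
scene spin 340.37 223.51 area 76 [0.4513 0.1406 0.0105] [206. 204. 206.]
```

View pics/t2.png

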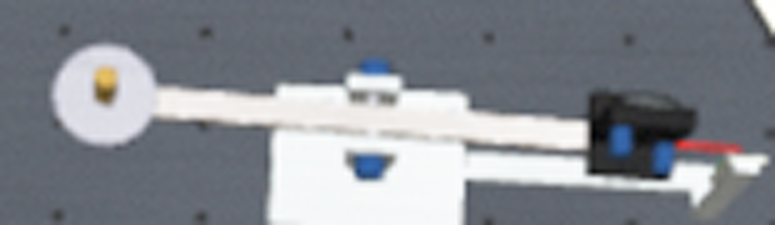

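View pics/s2.png

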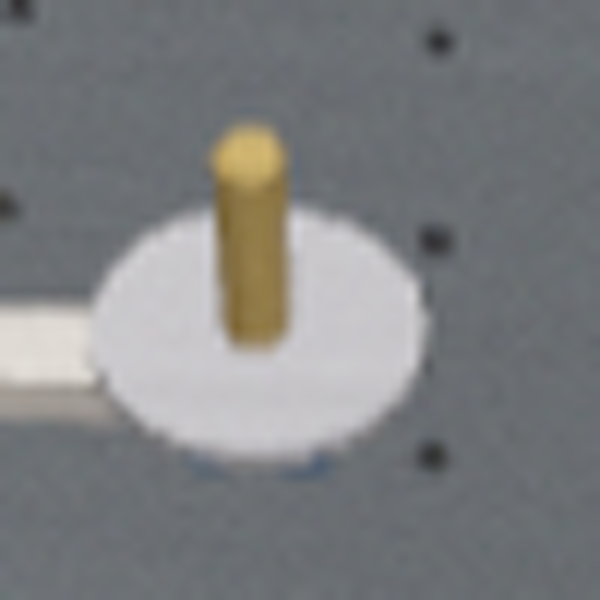

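```bash
python3 - <<'E'
from h import *
# spindle top, both views
for z in (.1846,.1857,.1868):
    print("spTop z",z,onz("top",230.6,169.6,z)[:2].round(4),onz("scene",340.3,217.6,z)[:2].round(4))
print("pan", onz("top",230.88,173.53,.1435)[:2].round(4),onz("scene",341.1,232.3,.1435)[:2].round(4))
print("pivot",onz("top",284.0,177.9,.115)[:2].round(4))
from scipy.optimize import least_squares
def model(p):
    x,y,yaw,d=p; t=-.11
    by=np.array([-np.sin(yaw),np.cos(yaw),0]); z=np.array([0,0,1.])
    u=by*np.cos(t)-z*np.sin(t); n=by*np.sin(t)+z*np.cos(t)   # pan side high for t<0
    o=np.array([x,y,.115]); c=o+u*d+n*.012
    bx=np.array([np.cos(yaw),np.sin(yaw),0])
    return o,u,n,bx,c,c+n*.0425
def res(p):
    o,u,n,bx,c,s=model(p)
    return np.concatenate([pj("top",[c,s,o]).ravel()-[230.88,173.53,230.6,169.6,284,177.9],pj("scene",[c,s]).ravel()-[341.1,232.3,340.3,217.6]])
r=least_squares(res,[.62,-.01,0,.15]);print(r.x.round(4),r.fun.round(2)); o,u,n,bx,c,s=model(r.x);print(c.round(4),s.round(4))
for nme,(x0,y0,w,h,k) in (("top",(205,155,60,40,12)),("scene",(315,205,60,45,12))):
    im=cv2.imread(f"pics/{nme}0.png")[y0:y0+h,x0:x0+w]; im=cv2.resize(im,None,fx=k,fy=k,interpolation=cv2.INTER_CUBIC)
    a=np.linspace(0,2*np.pi,60)
    for C,R in ((c,.029),(s,.006),(s-n*.0015,.006),(c,.006)):
        P=[C+R*(np.cos(t)*bx+np.sin(t)*u) for t in a]
        q=((pj(nme,P)-[x0,y0]+.5)*k-.5)
        cv2.polylines(im,[np.round(q).astype(np.int32)],True,(0,0,255),1)
    cv2.imwrite(f"pics/ov_{nme}.png",im)
E
```

```text
spTop z 0.1846 [0.606 0.133] [0.6041 0.1323]
spTop z 0.1857 [0.6057 0.1329] [0.6052 0.1322]
spTop z 0.1868 [0.6054 0.1328] [0.6063 0.1322]
pan [0.6052 0.1364] [0.6056 0.1371]
pivot [ 0.6022 -0.0139]
[ 0.6022 -0.0139 -0.0226  0.1531] [-0.21 -0.14  0.22  0.05 -0.01 -0.   -0.04 -0.08  0.05 -0.01]
[0.6056 0.137  0.1437] [0.6055 0.1323 0.186 ]
```

View pics/ov_top.png

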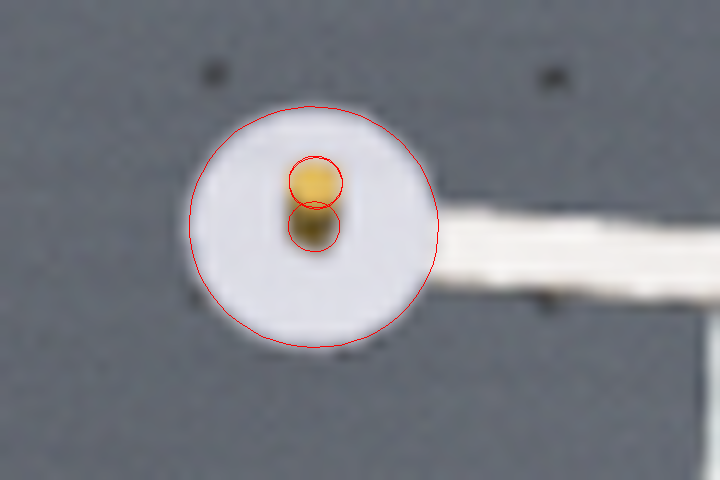

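View pics/ov_scene.png

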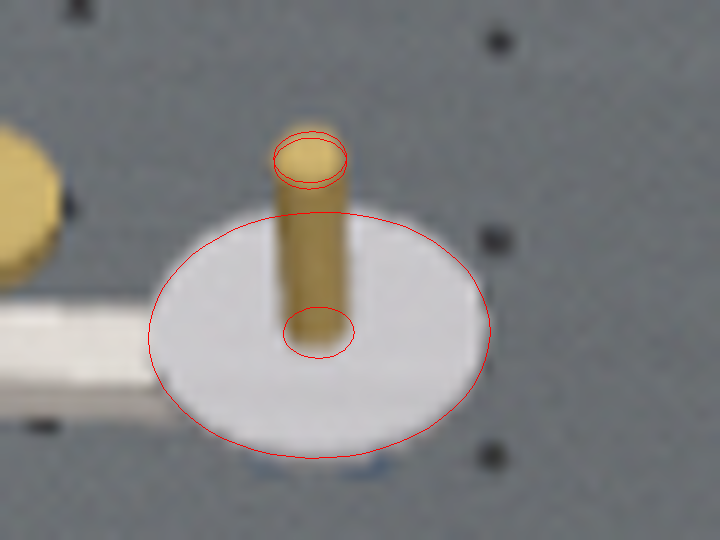

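```bash
cat >> h.py <<'E'
def go(*targets,yaw=88.7):
    s=bot.read_state();R=np.array(s["tcp_rot"]);p=np.array(s["position"])
    cur=np.degrees(np.arctan2(R[1,0],R[0,0]))
    print("t",round(s["time_s"],2),"pos",p.round(4),"yaw",cur.round(2),"F",np.array(s["force"]).round(2),"open",round(s["opening"],3),"z-ax",R[:,2].round(4))
    for t in targets:
        d=R.T@(np.array(t)-p)*100; print(t,"dx dy dz",d.round(2),"twist",round(cur-yaw,1))
E
python3 - <<'E'
from h import *
go((.4345,.274,.06),(.4345,.274,.004))
E
```

```text
t 0.1 pos [0.2623 0.5666 0.2217] yaw 65.15 F [-0.09 -0.41  0.9 ] open 1.0 z-ax [-0.0011 -0.0016 -1.    ]
(0.4345, 0.274, 0.06) dx dy dz [-19.28  27.93  16.2 ] twist -23.6
(0.4345, 0.274, 0.004) dx dy dz [-19.27  27.93  21.8 ] twist -23.6
```

Emit:
{"fn": "arm_command", "kwargs": {"plan": [{"claw": 1, "dx": -19.3, "dy": 27.9, "dz": 14, "twist": -23.6}, {"claw": 1, "dx": -19.3, "dy": 27.9, "dz": 14, "twist": -23.6}, {"claw": 1, "dx": -19.3, "dy": 27.9, "dz": 14, "twist": -23.6}, {"claw": 1, "dx": -19.3, "dy": 27.9, "dz": 14, "twist": -23.6}, {"claw": 1, "dx": -19.3, "dy": 27.9, "dz": 14, "twist": -23.6}, {"claw": 1, "dx": -19.3, "dy": 27.9, "dz": 14, "twist": -23.6}, {"claw": 1, "dx": -19.3, "dy": 27.9, "dz": 14, "twist": -23.6}, {"claw": 1, "dx": -19.3, "dy": 27.9, "dz": 14, "twist": -23.6}]}}

```text
time_s: 0.77
position: [0.4175, 0.3016, 0.0952]
tcp_rot: [[0.021, 1.0, -0.001], [1.0, -0.021, -0.002], [-0.002, -0.001, -1.0]]
force: [-0.2, 0.8, -0.1]
opening: 1.0
```

```bash
python3 - <<'E'
from h import *
go((.4345,.274,.05),(.4345,.274,.004))
E
```

```text
t 0.77 pos [0.4175 0.3016 0.0952] yaw 88.77 F [-0.22  0.83 -0.13] open 1.0 z-ax [-0.0013 -0.0017 -1.    ]
(0.4345, 0.274, 0.05) dx dy dz [-2.72  1.77  4.52] twist 0.1
(0.4345, 0.274, 0.004) dx dy dz [-2.71  1.77  9.12] twist 0.1
```

Emit:
{"fn": "arm_command", "kwargs": {"plan": [{"claw": 1, "dx": -2.72, "dy": 1.77, "dz": 4}, {"claw": 1, "dx": -2.72, "dy": 1.77, "dz": 5}, {"claw": 1, "dx": -2.72, "dy": 1.77, "dz": 6.5}, {"claw": 1, "dx": -2.72, "dy": 1.77, "dz": 8}, {"claw": 1, "dx": -2.72, "dy": 1.77, "dz": 8.9}, {"claw": 1, "dx": -2.72, "dy": 1.77, "dz": 9.1}, {"claw": 1, "dx": -2.72, "dy": 1.77, "dz": 9.1}]}}

```text
$.plan[0]: bad value
```

```bash
python3 - <<'E'
from h import *
go((.4345,.274,.004))
im=bot.capture("scene"); cv2.imwrite("pics/sg.png",cv2.resize(im[170:260,340:460,::-1],None,fx=6,fy=6,interpolation=cv2.INTER_CUBIC))
E
```

```text
t 0.77 pos [0.4175 0.3016 0.0952] yaw 88.77 F [-0.22  0.83 -0.13] open 1.0 z-ax [-0.0013 -0.0017 -1.    ]
(0.4345, 0.274, 0.004) dx dy dz [-2.71  1.77  9.12] twist 0.1
```

View pics/sg.png

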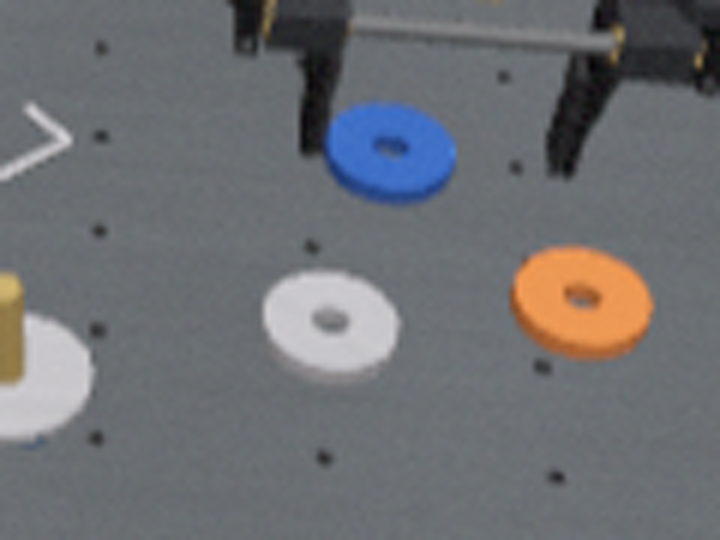

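The row was refused because it had no "twist". The picture shows the steel ring at crop (330,325), untouched, with the fingers above and behind it. I'll resend with all fields.

Emit:
{"fn": "arm_command", "kwargs": {"plan": [{"claw": 1, "dx": -2.7, "dy": 1.77, "dz": 4, "twist": 0}, {"claw": 1, "dx": -2.7, "dy": 1.77, "dz": 5, "twist": 0}, {"claw": 1, "dx": -2.7, "dy": 1.77, "dz": 6.5, "twist": 0}, {"claw": 1, "dx": -2.7, "dy": 1.77, "dz": 8, "twist": 0}, {"claw": 1, "dx": -2.7, "dy": 1.77, "dz": 8.8, "twist": 0}, {"claw": 1, "dx": -2.7, "dy": 1.77, "dz": 9.1, "twist": 0}, {"claw": 1, "dx": -2.7, "dy": 1.77, "dz": 9.1, "twist": 0}]}}

```text
time_s: 1.4
position: [0.4362, 0.2678, 0.0015]
tcp_rot: [[0.025, 1.0, -0.005], [1.0, -0.025, -0.007], [-0.007, -0.005, -1.0]]
force: [0.6, 0.3, -0.7]
opening: 0.998
```

```bash
python3 - <<'E'
from h import *
go((.4345,.274,.004))
im=bot.capture("scene"); cv2.imwrite("pics/sg2.png",cv2.resize(im[170:260,340:460,::-1],None,fx=6,fy=6,interpolation=cv2.INTER_CUBIC))
E
```

```text
t 1.4 pos [0.4362 0.2678 0.0015] yaw 88.56 F [ 0.55  0.31 -0.67] open 0.998 z-ax [-0.0048 -0.0069 -1.    ]
(0.4345, 0.274, 0.004) dx dy dz [ 0.62 -0.19 -0.26] twist -0.1
```

View pics/sg2.png

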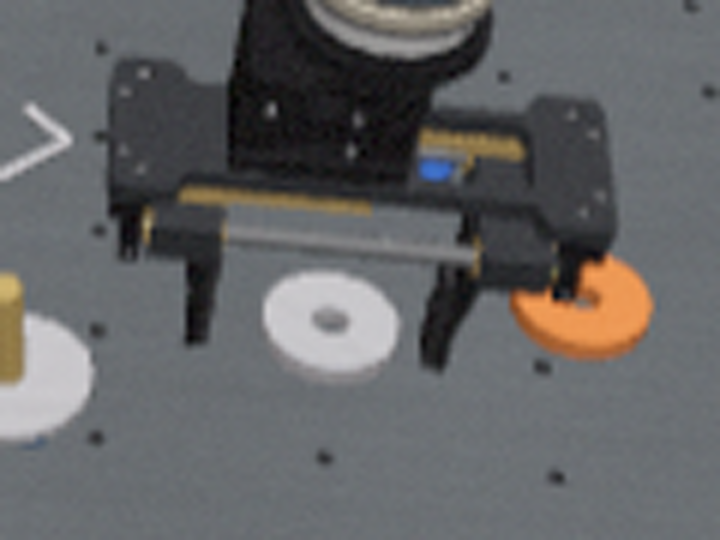

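Emit:
{"fn": "arm_command", "kwargs": {"plan": [{"claw": 1, "dx": 0.6, "dy": -0.18, "dz": -0.25, "twist": 0}, {"claw": 1, "dx": 0.6, "dy": -0.18, "dz": -0.25, "twist": 0}, {"claw": 1, "dx": 0.6, "dy": -0.18, "dz": -0.25, "twist": 0}, {"claw": 1, "dx": 0.6, "dy": -0.18, "dz": -0.25, "twist": 0}]}}

```text
time_s: 1.78
position: [0.4351, 0.2746, 0.0048]
tcp_rot: [[0.024, 1.0, -0.003], [1.0, -0.024, -0.006], [-0.006, -0.002, -1.0]]
force: [-0.5, -0.2, -0.3]
opening: 0.997
```

```bash
python3 - <<'E'
from h import *
go((.4345,.274,.004))
for n in("scene","top"):
    im=bot.capture(n); cv2.imwrite(f"pics/{n}_1.png",im[:,:,::-1])
crop("pics/scene_1.png","pics/a.png",340,190,120,70,6)
crop("pics/top_1.png","pics/b.png",150,200,80,60,8)
E
```

```text
t 1.78 pos [0.4351 0.2746 0.0048] yaw 88.61 F [-0.47 -0.21 -0.33] open 0.997 z-ax [-0.0025 -0.006  -1.    ]
(0.4345, 0.274, 0.004) dx dy dz [-0.06 -0.06  0.08] twist -0.1
```

View pics/a.png

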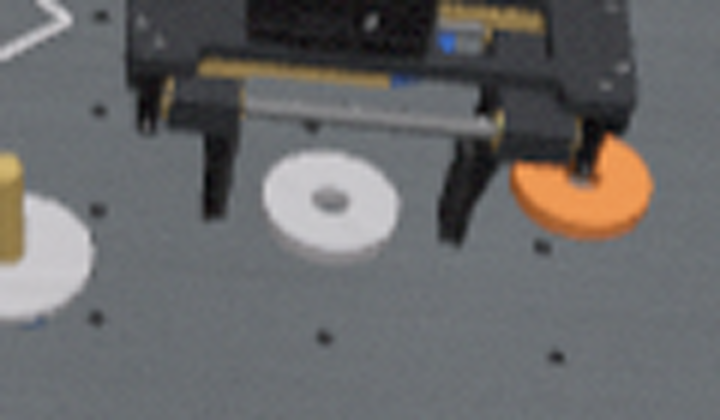

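View pics/b.png

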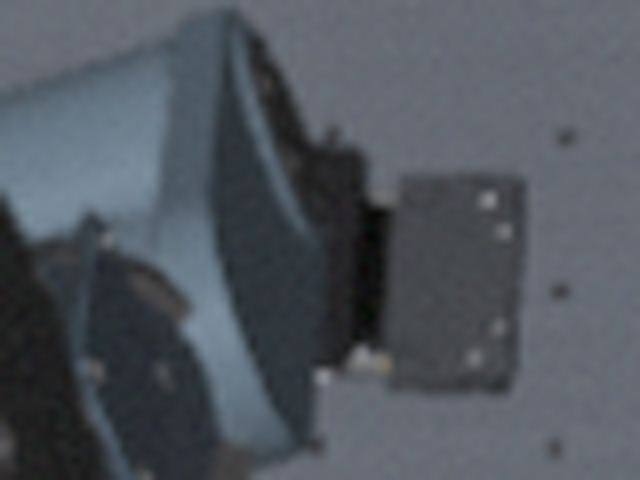

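```bash
python3 - <<'E'
from h import *
s=bot.read_state();p=s["position"];R=s["tcp_rot"]
for off in (-.0095,0,.0095):
  for side in (-.0435,.0435):
    P=p+R[:,1]*off+R[:,0]*side
    q=pj("scene",P)[0]; print(off,side,((q-[340,190]+.5)*6-.5).round(0))
c=[.4347,.274,.011]; a=np.linspace(0,6.283,60)
im=cv2.imread("pics/a.png")
for r,z in((.028,.011),(.0075,.011),(.028,0)):
    q=pj("scene",[[c[0]+r*np.cos(t),c[1]+r*np.sin(t),z] for t in a]); cv2.polylines(im,[np.round((q-[340,190]+.5)*6-.5).astype(np.int32)],True,(0,0,255),1)
cv2.imwrite("pics/a2.png",im)
E
```

```text
-0.0095 -0.0435 [224. 184.]
-0.0095 0.0435 [437. 205.]
0 -0.0435 [224. 200.]
0 0.0435 [438. 222.]
0.0095 -0.0435 [224. 217.]
0.0095 0.0435 [439. 239.]
```

View pics/a2.png

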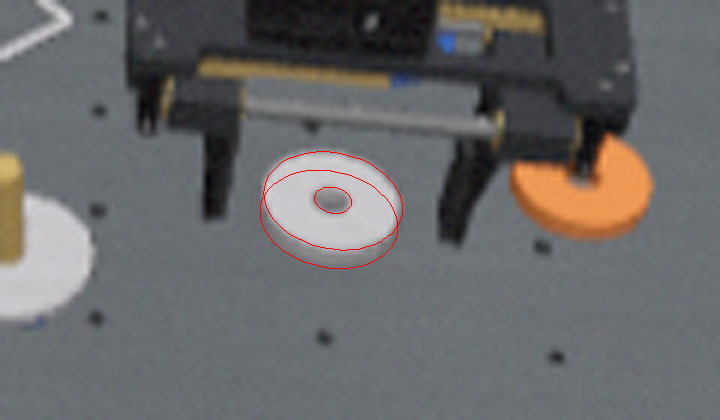

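Emit:
{"fn": "arm_command", "kwargs": {"plan": [{"claw": 0.7, "dx": -0.05, "dy": -0.06, "dz": 0.05, "twist": 0}, {"claw": 0.5, "dx": -0.05, "dy": -0.06, "dz": 0.05, "twist": 0}, {"claw": 0.4, "dx": -0.05, "dy": -0.06, "dz": 0.05, "twist": 0}, {"claw": 0.4, "dx": -0.05, "dy": -0.06, "dz": 0.05, "twist": 0}, {"claw": 0.4, "dx": -0.05, "dy": -0.06, "dz": 0.05, "twist": 0}, {"claw": 0.4, "dx": -0.05, "dy": -0.06, "dz": 0.05, "twist": 0}]}}

```text
time_s: 2.38
position: [0.4344, 0.2737, 0.004]
tcp_rot: [[0.025, 1.0, -0.003], [1.0, -0.025, -0.006], [-0.006, -0.003, -1.0]]
force: [-0.8, 0.4, -0.8]
opening: 0.633
```

```bash
python3 - <<'E'
from h import *
go((.4345,.274,.004))
E
```

```text
t 2.38 pos [0.4344 0.2737 0.004 ] yaw 88.57 F [-0.82  0.44 -0.84] open 0.633 z-ax [-0.0031 -0.0062 -1.    ]
(0.4345, 0.274, 0.004) dx dy dz [0.03 0.01 0.  ] twist -0.1
```

```bash
python3 - <<'E'
from h import *
go((.4345,.274,.1),(.52,.2,.225),(.6055,.132,.215))
E
```

```text
t 2.38 pos [0.4344 0.2737 0.004 ] yaw 88.57 F [-0.82  0.44 -0.84] open 0.633 z-ax [-0.0031 -0.0062 -1.    ]
(0.4345, 0.274, 0.1) dx dy dz [-0.03 -0.02 -9.6 ] twist -0.1
(0.52, 0.2, 0.225) dx dy dz [ -7.3    8.67 -22.08] twist -0.1
(0.6055, 0.132, 0.215) dx dy dz [-13.88  17.39 -21.06] twist -0.1
```

Emit:
{"fn": "arm_command", "kwargs": {"plan": [{"claw": 0.4, "dx": 0, "dy": 0, "dz": -2, "twist": 0}, {"claw": 0.4, "dx": 0, "dy": 0, "dz": -6, "twist": 0}, {"claw": 0.4, "dx": 0, "dy": 0, "dz": -10, "twist": 0}, {"claw": 0.4, "dx": 0, "dy": 0, "dz": -14, "twist": 0}, {"claw": 0.4, "dx": -1.5, "dy": 2, "dz": -17, "twist": 0}, {"claw": 0.4, "dx": -3, "dy": 4, "dz": -20, "twist": 0}, {"claw": 0.4, "dx": -4, "dy": 5.5, "dz": -22, "twist": 0}, {"claw": 0.4, "dx": -5, "dy": 7, "dz": -22, "twist": 0}]}}

```text
time_s: 3.05
position: [0.5073, 0.2234, 0.2291]
tcp_rot: [[0.025, 1.0, 0.007], [1.0, -0.025, -0.004], [-0.004, 0.007, -1.0]]
force: [1.4, 0.7, -2.2]
opening: 0.63
```

```bash
python3 - <<'E'
from h import *
go((.6055,.132,.212))
E
```

```text
t 3.05 pos [0.5073 0.2234 0.2291] yaw 88.57 F [ 1.37  0.65 -2.22] open 0.63 z-ax [ 0.0066 -0.004  -1.    ]
(0.6055, 0.132, 0.212) dx dy dz [-8.89 10.03  1.81] twist -0.1
```

Emit:
{"fn": "arm_command", "kwargs": {"plan": [{"claw": 0.4, "dx": -1.5, "dy": 1.7, "dz": 0, "twist": 0}, {"claw": 0.4, "dx": -3.2, "dy": 3.6, "dz": 0, "twist": 0}, {"claw": 0.4, "dx": -5, "dy": 5.6, "dz": 0.5, "twist": 0}, {"claw": 0.4, "dx": -6.8, "dy": 7.7, "dz": 1, "twist": 0}, {"claw": 0.4, "dx": -8.2, "dy": 9.2, "dz": 1.4, "twist": 0}, {"claw": 0.4, "dx": -8.9, "dy": 10, "dz": 1.6, "twist": 0}, {"claw": 0.4, "dx": -8.9, "dy": 10, "dz": 1.6, "twist": 0}, {"claw": 0.4, "dx": -8.9, "dy": 10, "dz": 1.6, "twist": 0}]}}

```text
time_s: 3.72
position: [0.6041, 0.132, 0.2133]
tcp_rot: [[0.026, 1.0, 0.004], [1.0, -0.026, -0.003], [-0.003, 0.004, -1.0]]
force: [-0.6, 0.1, -2.7]
opening: 0.631
```

```bash
python3 - <<'E'
from h import *
go((.6055,.132,.212))
for n in("scene","top"):
    im=bot.capture(n); cv2.imwrite(f"pics/{n}_2.png",im[:,:,::-1])
crop("pics/scene_2.png","pics/a3.png",300,165,80,80,8)
crop("pics/top_2.png","pics/b3.png",190,140,80,60,8)
E
```

```text
t 3.72 pos [0.6041 0.132  0.2133] yaw 88.52 F [-0.64  0.13 -2.72] open 0.631 z-ax [ 0.0038 -0.0034 -1.    ]
(0.6055, 0.132, 0.212) dx dy dz [0.   0.14 0.14] twist -0.2
```

View pics/a3.png

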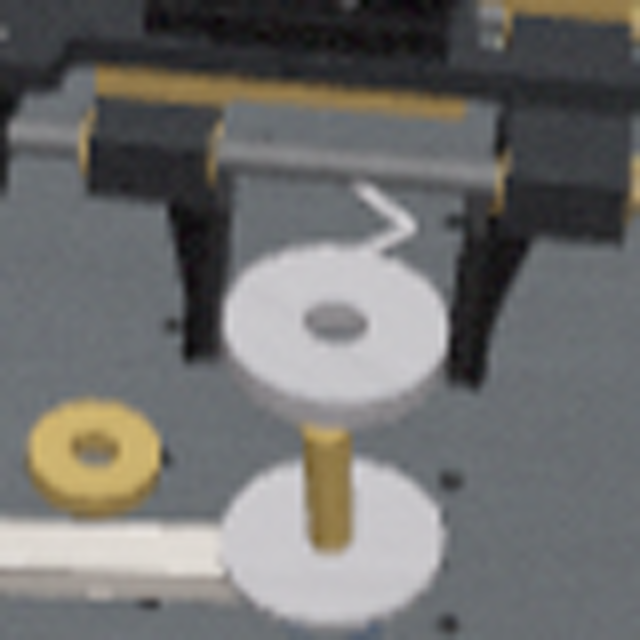

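View pics/b3.png

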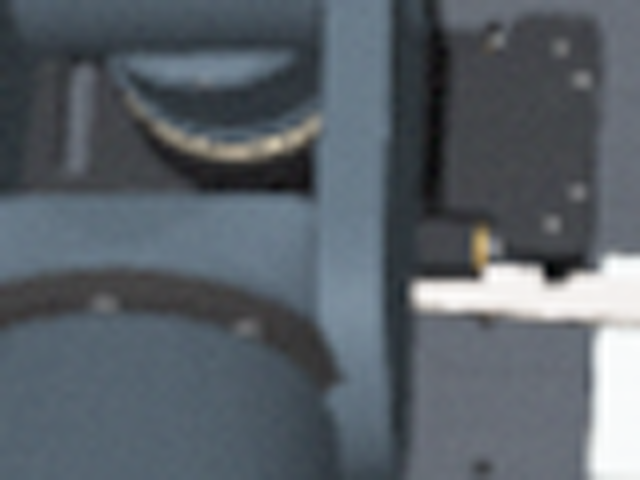

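```bash
cat >> h.py <<'E'
def ringov(src,dst,x0,y0,k,C,R,h0,h1,Rm,extra=()):
    im=cv2.imread(src);a=np.linspace(0,6.2832,80)
    for (c,r,ax) in [(C+Rm[:,2]*(-h1),R,Rm),(C+Rm[:,2]*(-h1),.0075,Rm),(C-Rm[:,2]*h0,R,Rm)]+list(extra):
        P=[c+r*(np.cos(t)*ax[:,0]+np.sin(t)*ax[:,1]) for t in a]
        q=np.round((pj("scene",P)-[x0,y0]+.5)*k-.5).astype(np.int32); cv2.polylines(im,[q],True,(0,0,255),1)
    cv2.imwrite(dst,im)
E
python3 - <<'E'
from h import *
s=bot.read_state();p=np.array(s["position"]);R=np.array(s["tcp_rot"])
t=.11;yaw=-.0226;by=np.array([-np.sin(yaw),np.cos(yaw),0]);z=np.array([0,0,1.])
u=by*np.cos(t)+z*np.sin(t); n=-by*np.sin(t)+z*np.cos(t); ax=np.stack([np.cross(u,n),u,n],1)
c=np.array([.6056,.137,.1437])
ringov("pics/a3.png","pics/a4.png",300,165,8,p,.028,-.004,.007,R,[(c,.029,ax),(c,.006,ax),(c+n*.041,.006,ax),(c+n*.0425,.0045,ax)])
E
```

```text
(no output)
```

View pics/a4.png

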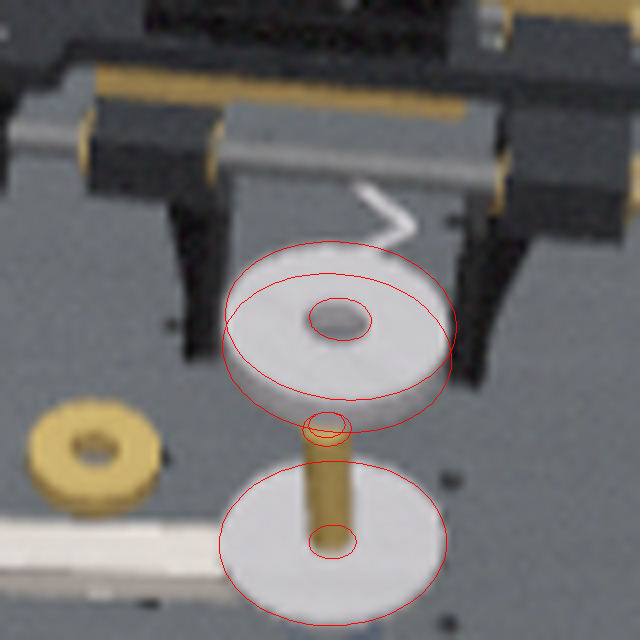

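```bash
python3 - <<'E'
from h import *
go((.6045,.133,.194),(.6045,.133,.184))
E
```

```text
t 3.82 pos [0.6037 0.1329 0.2139] yaw 88.62 F [ 0.99  0.8  -1.67] open 0.63 z-ax [ 0.0047 -0.0035 -1.    ]
(0.6045, 0.133, 0.194) dx dy dz [0.02 0.07 1.99] twist -0.1
(0.6045, 0.133, 0.184) dx dy dz [0.02 0.07 2.99] twist -0.1
```

Emit:
{"fn": "arm_command", "kwargs": {"plan": [{"claw": 0.4, "dx": -0.08, "dy": 0.08, "dz": 0.6, "twist": 0}, {"claw": 0.4, "dx": -0.08, "dy": 0.08, "dz": 1.2, "twist": 0}, {"claw": 0.4, "dx": -0.08, "dy": 0.08, "dz": 1.6, "twist": 0}, {"claw": 0.4, "dx": -0.08, "dy": 0.08, "dz": 1.8, "twist": 0}, {"claw": 0.4, "dx": -0.08, "dy": 0.08, "dz": 1.8, "twist": 0}, {"claw": 0.4, "dx": -0.08, "dy": 0.08, "dz": 1.8, "twist": 0}, {"claw": 0.4, "dx": -0.08, "dy": 0.08, "dz": 1.8, "twist": 0}]}}

```text
time_s: 4.4
position: [0.6047, 0.1322, 0.1961]
tcp_rot: [[0.024, 1.0, 0.005], [1.0, -0.024, -0.003], [-0.003, 0.005, -1.0]]
force: [0.1, 0.1, -2.0]
opening: 0.627
```

```bash
cat > look.py <<'E'
from h import *
import sys
tag=sys.argv[1]; zoff=float(sys.argv[2]) if len(sys.argv)>2 else .004; Rr=float(sys.argv[3]) if len(sys.argv)>3 else .028; th=float(sys.argv[4]) if len(sys.argv)>4 else .11
s=bot.read_state();p=np.array(s["position"]);R=np.array(s["tcp_rot"])
go((.6045,.132,.184))
im=bot.capture("scene"); cv2.imwrite(f"pics/{tag}.png",im[:,:,::-1])
crop(f"pics/{tag}.png",f"pics/{tag}c.png",305,165,70,80,8)
t=th;yaw=-.0226;by=np.array([-np.sin(yaw),np.cos(yaw),0]);z=np.array([0,0,1.])
u=by*np.cos(t)+z*np.sin(t); n=-by*np.sin(t)+z*np.cos(t); ax=np.stack([np.cross(u,n),u,n],1)
c=np.array([.6022,-.0139,.115])+u*.1531+n*.012
ringov(f"pics/{tag}c.png",f"pics/{tag}o.png",305,165,8,p,Rr,-zoff,.011-zoff,R,[(c,.029,ax),(c,.006,ax),(c+n*.0425,.0045,ax)])
a=cv2.imread(f"pics/{tag}c.png");b=cv2.imread(f"pics/{tag}o.png")
w=cv2.resize(cv2.imread(f"pics/{tag}.png")[185:260,160:240],None,fx=4,fy=4,interpolation=cv2.INTER_CUBIC)
o=np.hstack([a,b]);o=cv2.resize(o,(780,int(o.shape[0]*780/o.shape[1])))
cv2.imwrite(f"pics/{tag}v.png",o); cv2.imwrite(f"pics/{tag}p.png",w)
E
python3 look.py L1
```

```text
t 4.4 pos [0.6047 0.1322 0.1961] yaw 88.63 F [ 0.07  0.12 -1.97] open 0.627 z-ax [ 0.005  -0.0035 -1.    ]
(0.6045, 0.132, 0.184) dx dy dz [-0.01 -0.02  1.21] twist -0.1
```

View pics/L1v.png

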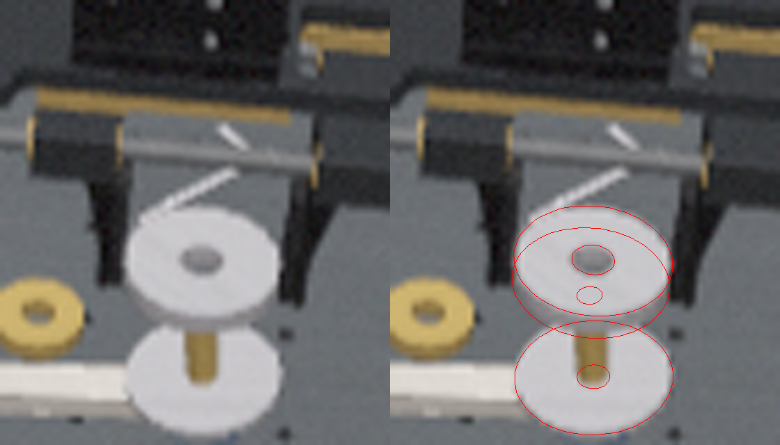

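Emit:
{"fn": "arm_command", "kwargs": {"plan": [{"claw": 0.4, "dx": 0, "dy": 0, "dz": 0.3, "twist": 0}, {"claw": 0.4, "dx": 0, "dy": 0, "dz": 0.5, "twist": 0}, {"claw": 0.4, "dx": 0, "dy": 0, "dz": 0.7, "twist": 0}, {"claw": 0.4, "dx": 0, "dy": 0, "dz": 0.9, "twist": 0}, {"claw": 0.4, "dx": 0, "dy": 0, "dz": 1.1, "twist": 0}, {"claw": 0.4, "dx": 0, "dy": 0, "dz": 1.1, "twist": 0}, {"claw": 0.4, "dx": 0, "dy": 0, "dz": 1.1, "twist": 0}]}}

```text
time_s: 5.03
position: [0.6047, 0.132, 0.1849]
tcp_rot: [[0.024, 1.0, 0.005], [1.0, -0.024, -0.003], [-0.003, 0.005, -1.0]]
force: [0.2, -0.1, -1.9]
opening: 0.63
```

```bash
python3 look.py L2
```

```text
t 5.03 pos [0.6047 0.132  0.1849] yaw 88.62 F [ 0.19 -0.08 -1.87] open 0.63 z-ax [ 0.0048 -0.0035 -1.    ]
(0.6045, 0.132, 0.184) dx dy dz [-0.   -0.02  0.09] twist -0.1
```

View pics/L2v.png

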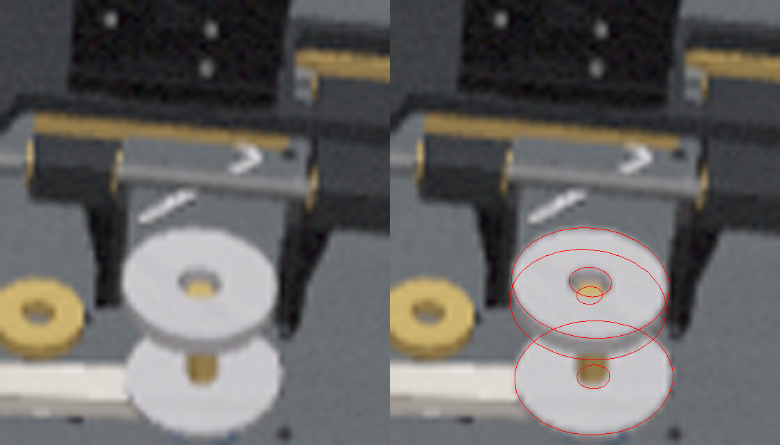

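View pics/L2p.png

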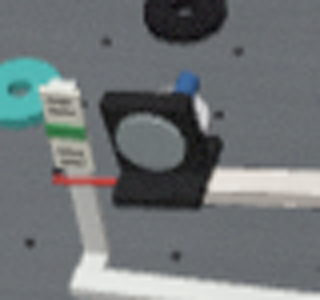

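Emit:
{"fn": "arm_command", "kwargs": {"plan": [{"claw": 0.4, "dx": 0.05, "dy": 0, "dz": 0.4, "twist": 0}, {"claw": 0.4, "dx": 0.1, "dy": 0, "dz": 0.8, "twist": 0}, {"claw": 0.4, "dx": 0.15, "dy": 0, "dz": 1.2, "twist": 0}, {"claw": 0.4, "dx": 0.2, "dy": 0, "dz": 1.6, "twist": 0}, {"claw": 0.4, "dx": 0.25, "dy": 0, "dz": 2.0, "twist": 0}, {"claw": 0.4, "dx": 0.3, "dy": 0, "dz": 2.3, "twist": 0}, {"claw": 0.4, "dx": 0.33, "dy": 0, "dz": 2.5, "twist": 0}, {"claw": 0.4, "dx": 0.33, "dy": 0, "dz": 2.5, "twist": 0}]}}

```text
time_s: 5.75
position: [0.6047, 0.1353, 0.1594]
tcp_rot: [[0.024, 1.0, 0.004], [1.0, -0.024, -0.004], [-0.003, 0.004, -1.0]]
force: [-0.3, 0.3, -1.8]
opening: 0.633
```

```bash
python3 look.py L3
```

```text
t 5.75 pos [0.6047 0.1353 0.1594] yaw 88.63 F [-0.32  0.3  -1.83] open 0.633 z-ax [ 0.004  -0.0035 -1.    ]
(0.6045, 0.132, 0.184) dx dy dz [-0.34  0.   -2.46] twist -0.1
```

View pics/L3v.png

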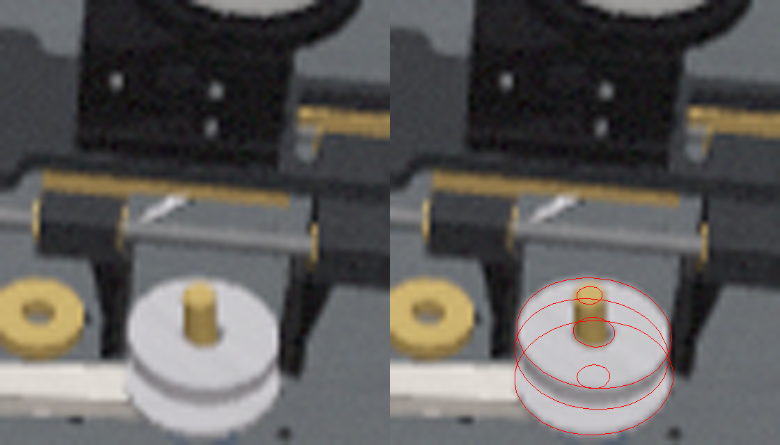

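Emit:
{"fn": "arm_command", "kwargs": {"plan": [{"claw": 0.4, "dx": 0, "dy": 0, "dz": 0.3, "twist": 0}, {"claw": 0.4, "dx": 0.02, "dy": 0, "dz": 0.6, "twist": 0}, {"claw": 0.4, "dx": 0.05, "dy": 0, "dz": 0.8, "twist": 0}, {"claw": 0.4, "dx": 0.08, "dy": 0, "dz": 1.0, "twist": 0}, {"claw": 0.4, "dx": 0.1, "dy": 0, "dz": 1.2, "twist": 0}, {"claw": 0.4, "dx": 0.1, "dy": 0, "dz": 1.2, "twist": 0}, {"claw": 0.4, "dx": 0.1, "dy": 0, "dz": 1.2, "twist": 0}]}}

```text
time_s: 6.38
position: [0.6049, 0.1363, 0.1478]
tcp_rot: [[0.024, 1.0, 0.004], [1.0, -0.024, -0.003], [-0.003, 0.005, -1.0]]
force: [-1.0, 0.1, -0.8]
opening: 0.63
```

```bash
python3 look.py L4
```

```text
t 6.38 pos [0.6049 0.1363 0.1478] yaw 88.63 F [-1.01  0.11 -0.79] open 0.63 z-ax [ 0.0044 -0.0034 -1.    ]
(0.6045, 0.132, 0.184) dx dy dz [-0.44 -0.02 -3.62] twist -0.1
```

View pics/L4v.png

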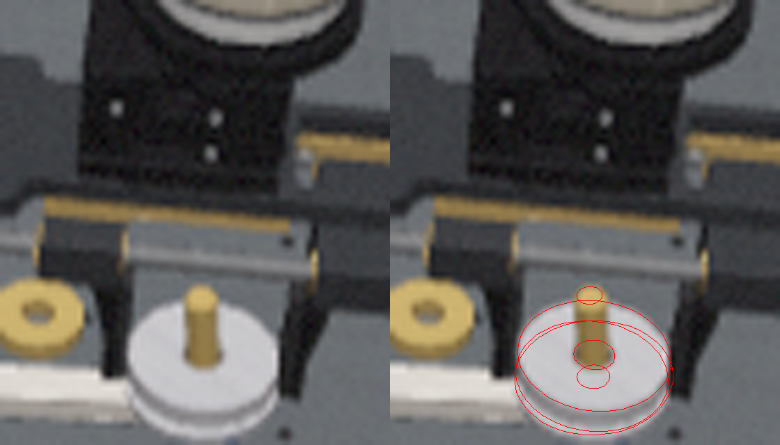

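View pics/L4p.png

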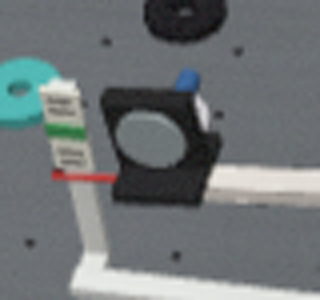

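Emit:
{"fn": "arm_command", "kwargs": {"plan": [{"claw": 0.4, "dx": 0.02, "dy": 0, "dz": 0.15, "twist": 0}, {"claw": 0.4, "dx": 0.04, "dy": 0, "dz": 0.3, "twist": 0}, {"claw": 0.4, "dx": 0.06, "dy": 0, "dz": 0.45, "twist": 0}, {"claw": 0.4, "dx": 0.08, "dy": 0, "dz": 0.6, "twist": 0}, {"claw": 0.4, "dx": 0.08, "dy": 0, "dz": 0.6, "twist": 0}, {"claw": 0.4, "dx": 0.08, "dy": 0, "dz": 0.6, "twist": 0}]}}

```text
time_s: 6.93
position: [0.605, 0.1372, 0.1418]
tcp_rot: [[0.024, 1.0, 0.004], [1.0, -0.024, -0.003], [-0.003, 0.004, -1.0]]
force: [-1.7, 0.2, -0.1]
opening: 0.634
```

```bash
python3 look.py L5 .004 .028 .06
```

```text
t 6.93 pos [0.605  0.1372 0.1418] yaw 88.63 F [-1.74  0.2  -0.1 ] open 0.634 z-ax [ 0.0044 -0.0033 -1.    ]
(0.6045, 0.132, 0.184) dx dy dz [-0.53 -0.02 -4.22] twist -0.1
```

View pics/L5v.png

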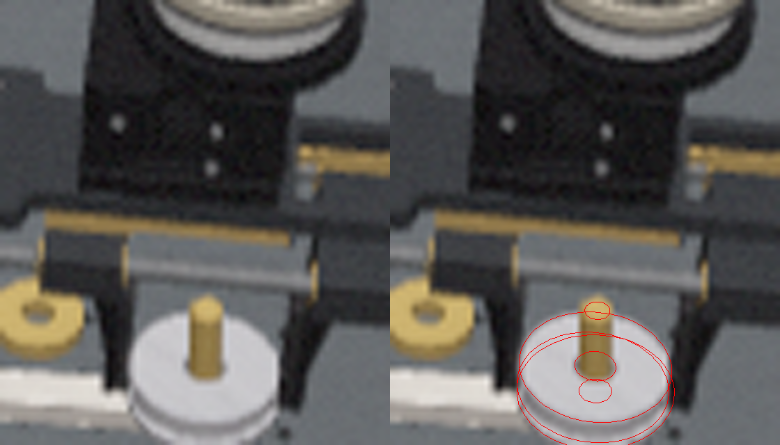

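View pics/L5p.png

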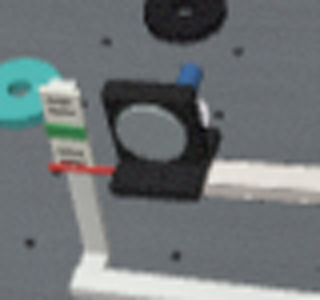

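Emit:
{"fn": "arm_command", "kwargs": {"plan": [{"claw": 0.4, "dx": 0, "dy": -0.05, "dz": 0.1, "twist": 0}, {"claw": 0.4, "dx": 0, "dy": -0.1, "dz": 0.15, "twist": 0}, {"claw": 0.4, "dx": 0, "dy": -0.1, "dz": 0.15, "twist": 0}]}}

```text
time_s: 7.23
position: [0.6048, 0.1373, 0.1406]
tcp_rot: [[0.024, 1.0, 0.007], [1.0, -0.024, -0.003], [-0.003, 0.007, -1.0]]
force: [0.7, 0.7, 0.4]
opening: 0.632
```

Side force has gone (0.7 N) and the ring's weight is carried by the pan. I'll open gently.

Emit:
{"fn": "arm_command", "kwargs": {"plan": [{"claw": 0.64, "dx": 0, "dy": 0, "dz": 0, "twist": 0}, {"claw": 0.65, "dx": 0, "dy": 0, "dz": 0, "twist": 0}, {"claw": 0.67, "dx": 0, "dy": 0, "dz": 0, "twist": 0}, {"claw": 0.7, "dx": 0, "dy": 0, "dz": 0, "twist": 0}, {"claw": 0.75, "dx": 0, "dy": 0, "dz": 0, "twist": 0}, {"claw": 0.8, "dx": 0, "dy": 0, "dz": 0, "twist": 0}]}}

```text
time_s: 7.73
position: [0.6047, 0.1372, 0.1405]
tcp_rot: [[0.024, 1.0, 0.006], [1.0, -0.024, -0.003], [-0.003, 0.006, -1.0]]
force: [-0.8, 0.4, 0.8]
opening: 0.759
```

```bash
python3 look.py L6 .004 .028 .06
```

```text
t 7.73 pos [0.6047 0.1372 0.1405] yaw 88.61 F [-0.82  0.39  0.84] open 0.759 z-ax [ 0.0061 -0.0031 -1.    ]
(0.6045, 0.132, 0.184) dx dy dz [-0.53  0.02 -4.35] twist -0.1
```

View pics/L6v.png

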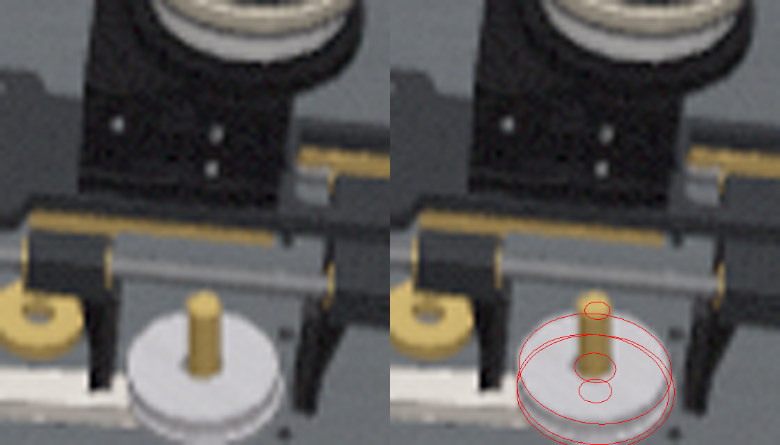

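View pics/L6p.png

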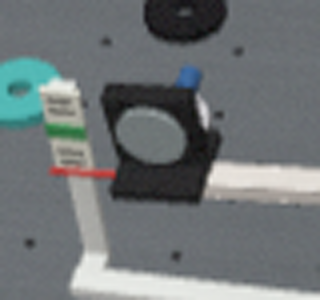

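Emit:
{"fn": "arm_command", "kwargs": {"plan": [{"claw": 0.95, "dx": 0, "dy": 0, "dz": 0, "twist": 0}, {"claw": 0.95, "dx": 0, "dy": 0, "dz": -0.3, "twist": 0}, {"claw": 0.95, "dx": 0, "dy": 0, "dz": -2, "twist": 0}, {"claw": 0.95, "dx": 0, "dy": 0, "dz": -4, "twist": 0}, {"claw": 0.95, "dx": 0, "dy": 0, "dz": -6, "twist": 0}, {"claw": 0.95, "dx": 0, "dy": 0, "dz": -7.5, "twist": 0}, {"claw": 0.95, "dx": 0, "dy": 0, "dz": -7.5, "twist": 0}]}}

```text
time_s: 8.37
position: [0.6066, 0.1377, 0.2194]
tcp_rot: [[0.024, 1.0, 0.014], [1.0, -0.024, -0.003], [-0.002, 0.014, -1.0]]
force: [-0.4, -0.0, -0.0]
opening: 0.949
```

```bash
python3 look.py L7 .004 .028 .1; python3 - <<'E'
from h import *
ims=[cv2.resize(cv2.imread(f"pics/{f}.png")[185:260,160:240],None,fx=4.8,fy=4.8,interpolation=cv2.INTER_CUBIC) for f in("scene0","L7")]
cv2.imwrite("pics/pt.png",np.hstack(ims))
crop("pics/L7.png","pics/L7w.png",160,170,240,130,3)
E
```

```text
t 8.37 pos [0.6066 0.1377 0.2194] yaw 88.63 F [-0.4  -0.04 -0.04] open 0.949 z-ax [ 0.0139 -0.0028 -0.9999]
(0.6045, 0.132, 0.184) dx dy dz [-0.56 -0.24  3.54] twist -0.1
```

View pics/pt.png

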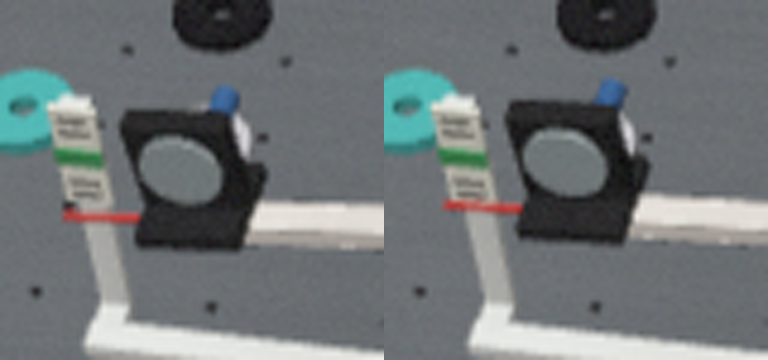

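View pics/L7w.png

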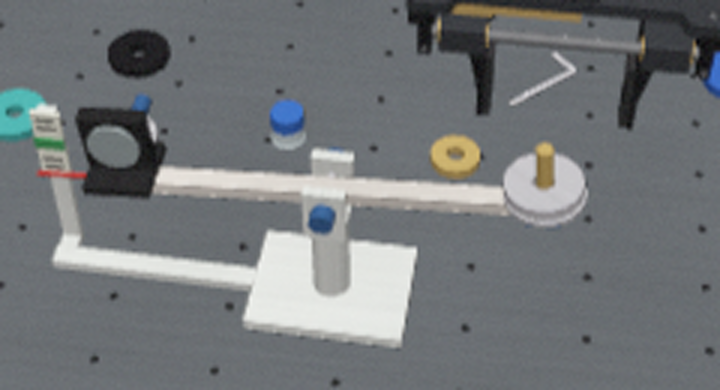

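Ring a lies flat on the pan. The red pointer moved from crop y 214 to 204, with green centred at about 157, so the tilt is about -0.09. That means a load of 400–500 g, and the second large ring is needed either way. It is the other silver ring, at top px (346,232).

```bash
python3 - <<'E'
from h import *
go((.47,.1,.24),(.4594,-.0,.22),(.4594,-.2092,.12),(.4594,-.2092,.004))
E
```

```text
t 8.42 pos [0.6055 0.1375 0.2175] yaw 88.62 F [-0.31 -0.22 -0.02] open 0.949 z-ax [ 0.0108 -0.0029 -0.9999]
(0.47, 0.1, 0.24) dx dy dz [ -4.09 -13.43  -2.39] twist -0.1
(0.4594, -0.0, 0.22) dx dy dz [-14.1  -14.27  -0.37] twist -0.1
(0.4594, -0.2092, 0.12) dx dy dz [-34.99 -13.87   9.69] twist -0.1
(0.4594, -0.2092, 0.004) dx dy dz [-34.96 -14.    21.29] twist -0.1
```

Emit:
{"fn": "arm_command", "kwargs": {"plan": [{"claw": 1, "dx": -0.5, "dy": -3, "dz": -2, "twist": 0}, {"claw": 1, "dx": -2, "dy": -7, "dz": -3, "twist": 0}, {"claw": 1, "dx": -4, "dy": -10.5, "dz": -3, "twist": 0}, {"claw": 1, "dx": -7, "dy": -13, "dz": -3, "twist": 0}, {"claw": 1, "dx": -10.5, "dy": -14.2, "dz": -2.5, "twist": 0}, {"claw": 1, "dx": -14, "dy": -14.3, "dz": -1, "twist": 0}, {"claw": 1, "dx": -18, "dy": -14.2, "dz": 0, "twist": 0}, {"claw": 1, "dx": -22, "dy": -14.1, "dz": 1, "twist": 0}]}}

```text
time_s: 9.08
position: [0.4578, -0.0798, 0.2053]
tcp_rot: [[0.023, 1.0, 0.009], [1.0, -0.023, -0.002], [-0.002, 0.009, -1.0]]
force: [1.5, -0.1, 1.2]
opening: 0.999
```

```bash
python3 - <<'E'
from h import *
go((.4594,-.2092,.06),(.4594,-.2092,.004))
E
```

```text
t 9.08 pos [ 0.4578 -0.0798  0.2053] yaw 88.68 F [ 1.49 -0.07  1.2 ] open 0.999 z-ax [ 0.0092 -0.0021 -1.    ]
(0.4594, -0.2092, 0.06) dx dy dz [-12.9    0.33  14.56] twist -0.0
(0.4594, -0.2092, 0.004) dx dy dz [-12.89   0.27  20.16] twist -0.0
```

Emit:
{"fn": "arm_command", "kwargs": {"plan": [{"claw": 1, "dx": -4, "dy": 0.1, "dz": 2, "twist": 0}, {"claw": 1, "dx": -7.5, "dy": 0.2, "dz": 4, "twist": 0}, {"claw": 1, "dx": -10.5, "dy": 0.3, "dz": 6.5, "twist": 0}, {"claw": 1, "dx": -12.5, "dy": 0.3, "dz": 9, "twist": 0}, {"claw": 1, "dx": -12.9, "dy": 0.3, "dz": 11.5, "twist": 0}, {"claw": 1, "dx": -12.9, "dy": 0.3, "dz": 14, "twist": 0}, {"claw": 1, "dx": -12.9, "dy": 0.3, "dz": 15, "twist": 0}, {"claw": 1, "dx": -12.9, "dy": 0.3, "dz": 15, "twist": 0}]}}

```text
time_s: 9.75
position: [0.4568, -0.2076, 0.0527]
tcp_rot: [[0.024, 1.0, 0.003], [1.0, -0.024, 0.003], [0.003, 0.003, -1.0]]
force: [-0.5, 0.1, 0.5]
opening: 1.001
```

```bash
python3 - <<'E'
from h import *
go((.4594,-.2092,.03),(.4594,-.2092,.004))
for n in("scene","top"):
    im=bot.capture(n); cv2.imwrite(f"pics/{n}_5.png",im[:,:,::-1])
crop("pics/scene_5.png","pics/a5.png",150,150,110,80,7)
crop("pics/top_5.png","pics/b5.png",290,190,100,75,7)
E
```

```text
t 9.75 pos [ 0.4568 -0.2076  0.0527] yaw 88.65 F [-0.51  0.08  0.46] open 1.001 z-ax [ 0.0031  0.0025 -1.    ]
(0.4594, -0.2092, 0.03) dx dy dz [-0.15  0.25  2.27] twist -0.1
(0.4594, -0.2092, 0.004) dx dy dz [-0.16  0.25  4.87] twist -0.1
```

View pics/a5.png

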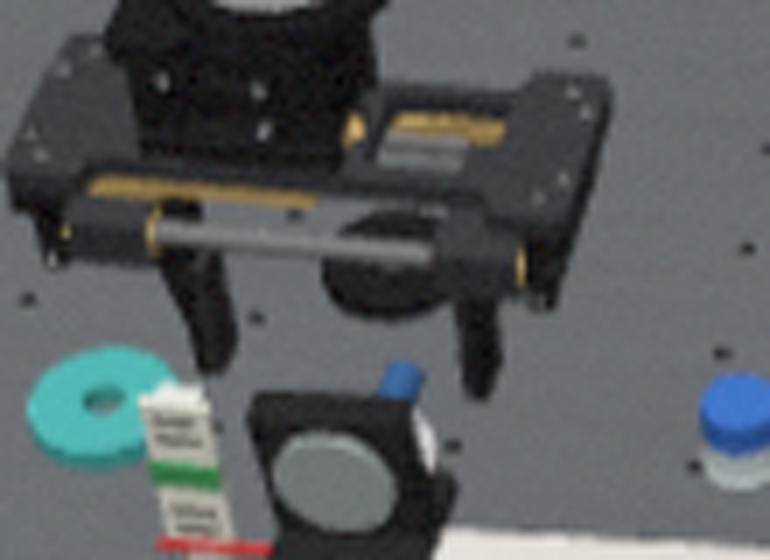

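View pics/b5.png

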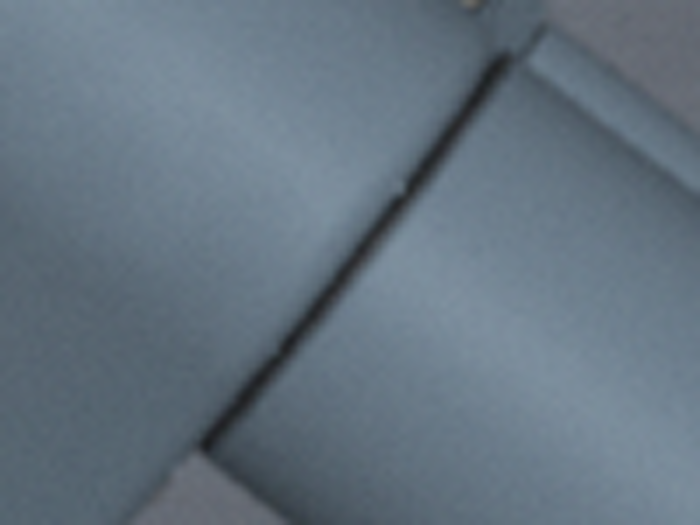

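Emit:
{"fn": "arm_command", "kwargs": {"plan": [{"claw": 1, "dx": -0.16, "dy": 0.25, "dz": 1, "twist": 0}, {"claw": 1, "dx": -0.16, "dy": 0.25, "dz": 2.2, "twist": 0}, {"claw": 1, "dx": -0.16, "dy": 0.25, "dz": 3.4, "twist": 0}, {"claw": 1, "dx": -0.16, "dy": 0.25, "dz": 4.3, "twist": 0}, {"claw": 1, "dx": -0.16, "dy": 0.25, "dz": 4.8, "twist": 0}, {"claw": 1, "dx": -0.16, "dy": 0.25, "dz": 4.9, "twist": 0}, {"claw": 1, "dx": -0.16, "dy": 0.25, "dz": 4.9, "twist": 0}, {"claw": 1, "dx": -0.16, "dy": 0.25, "dz": 4.9, "twist": 0}]}}

```text
time_s: 10.52
position: [0.4621, -0.2105, 0.0068]
tcp_rot: [[0.022, 1.0, 0.009], [1.0, -0.022, -0.002], [-0.002, 0.009, -1.0]]
force: [-0.5, 0.5, 0.2]
opening: 0.996
```

```bash
python3 - <<'E'
from h import *
go((.4594,-.2092,.004))
E
```

```text
t 10.52 pos [ 0.4621 -0.2105  0.0068] yaw 88.72 F [-0.49  0.48  0.23] open 0.996 z-ax [ 0.0088 -0.0018 -1.    ]
(0.4594, -0.2092, 0.004) dx dy dz [ 0.12 -0.28  0.28] twist 0.0
```

Emit:
{"fn": "arm_command", "kwargs": {"plan": [{"claw": 1, "dx": 0.12, "dy": -0.28, "dz": 0.25, "twist": 0}, {"claw": 1, "dx": 0.12, "dy": -0.28, "dz": 0.25, "twist": 0}, {"claw": 1, "dx": 0.12, "dy": -0.28, "dz": 0.25, "twist": 0}, {"claw": 1, "dx": 0.12, "dy": -0.28, "dz": 0.25, "twist": 0}]}}

```text
time_s: 10.85
position: [0.4594, -0.2093, 0.0045]
tcp_rot: [[0.022, 1.0, 0.009], [1.0, -0.022, -0.002], [-0.002, 0.009, -1.0]]
force: [-0.4, 0.6, -0.2]
opening: 1.0
```

```bash
python3 - <<'E'
from h import *
go((.4594,-.2092,.004))
E
```

```text
t 10.85 pos [ 0.4594 -0.2093  0.0045] yaw 88.71 F [-0.4   0.63 -0.2 ] open 1.0 z-ax [ 0.0091 -0.0021 -1.    ]
(0.4594, -0.2092, 0.004) dx dy dz [0.01 0.   0.05] twist 0.0
```

Emit:
{"fn": "arm_command", "kwargs": {"plan": [{"claw": 0.7, "dx": 0, "dy": 0, "dz": 0.05, "twist": 0}, {"claw": 0.5, "dx": 0, "dy": 0, "dz": 0.05, "twist": 0}, {"claw": 0.4, "dx": 0, "dy": 0, "dz": 0.05, "twist": 0}, {"claw": 0.4, "dx": 0, "dy": 0, "dz": 0.05, "twist": 0}, {"claw": 0.4, "dx": 0, "dy": 0, "dz": 0.05, "twist": 0}, {"claw": 0.4, "dx": 0, "dy": 0, "dz": 0.05, "twist": 0}]}}

```text
time_s: 11.35
position: [0.4594, -0.2093, 0.004]
tcp_rot: [[0.022, 1.0, 0.009], [1.0, -0.022, -0.002], [-0.002, 0.009, -1.0]]
force: [0.2, 0.0, 0.3]
opening: 0.634
```

```bash
python3 - <<'E'
from h import *
go((.46,-.1,.22),(.6045,.135,.214))
E
```

```text
t 11.35 pos [ 0.4594 -0.2093  0.004 ] yaw 88.72 F [0.23 0.04 0.3 ] open 0.634 z-ax [ 0.0092 -0.0021 -1.    ]
(0.46, -0.1, 0.22) dx dy dz [ 1.089e+01  1.000e-02 -2.162e+01] twist 0.0
(0.6045, 0.135, 0.214) dx dy dz [ 34.71  13.93 -20.94] twist 0.0
```

Emit:
{"fn": "arm_command", "kwargs": {"plan": [{"claw": 0.4, "dx": 0, "dy": 0, "dz": -2, "twist": 0}, {"claw": 0.4, "dx": 0, "dy": 0, "dz": -5.5, "twist": 0}, {"claw": 0.4, "dx": 0.5, "dy": 0, "dz": -9, "twist": 0}, {"claw": 0.4, "dx": 2, "dy": 0, "dz": -12.5, "twist": 0}, {"claw": 0.4, "dx": 4.5, "dy": 0, "dz": -15.5, "twist": 0}, {"claw": 0.4, "dx": 7.5, "dy": 0, "dz": -18, "twist": 0}, {"claw": 0.4, "dx": 11, "dy": 0, "dz": -20, "twist": 0}, {"claw": 0.4, "dx": 15, "dy": 0, "dz": -21.5, "twist": 0}]}}

```text
time_s: 12.02
position: [0.4611, -0.0594, 0.2202]
tcp_rot: [[0.024, 1.0, 0.012], [1.0, -0.024, -0.003], [-0.003, 0.012, -1.0]]
force: [0.3, -0.8, -2.1]
opening: 0.622
```

```bash
python3 - <<'E'
from h import *
go((.46,.06,.22),(.6045,.133,.216))
E
```

```text
t 12.02 pos [ 0.4611 -0.0594  0.2202] yaw 88.6 F [ 0.3  -0.75 -2.09] open 0.622 z-ax [ 0.0119 -0.0034 -0.9999]
(0.46, 0.06, 0.22) dx dy dz [11.93 -0.4  -0.02] twist -0.1
(0.6045, 0.133, 0.216) dx dy dz [19.58 13.86  0.53] twist -0.1
```

Emit:
{"fn": "arm_command", "kwargs": {"plan": [{"claw": 0.4, "dx": 3.5, "dy": 0.5, "dz": 0, "twist": 0}, {"claw": 0.4, "dx": 7, "dy": 2, "dz": 0, "twist": 0}, {"claw": 0.4, "dx": 10.5, "dy": 4, "dz": 0, "twist": 0}, {"claw": 0.4, "dx": 13.5, "dy": 6.5, "dz": 0, "twist": 0}, {"claw": 0.4, "dx": 16, "dy": 9, "dz": 0.2, "twist": 0}, {"claw": 0.4, "dx": 18, "dy": 11.2, "dz": 0.4, "twist": 0}, {"claw": 0.4, "dx": 19.2, "dy": 12.8, "dz": 0.5, "twist": 0}, {"claw": 0.4, "dx": 19.5, "dy": 13.6, "dz": 0.5, "twist": 0}]}}

```text
time_s: 12.68
position: [0.6031, 0.1346, 0.2152]
tcp_rot: [[0.022, 1.0, 0.012], [1.0, -0.022, -0.003], [-0.002, 0.012, -1.0]]
force: [-1.2, -0.3, -1.5]
opening: 0.628
```

```bash
python3 - <<'E'
from h import *
go((.6045,.1325,.212))
E
```

```text
t 12.68 pos [0.6031 0.1346 0.2152] yaw 88.76 F [-1.16 -0.3  -1.49] open 0.628 z-ax [ 0.0119 -0.0026 -0.9999]
(0.6045, 0.1325, 0.212) dx dy dz [-0.21  0.14  0.32] twist 0.1
```

Emit:
{"fn": "arm_command", "kwargs": {"plan": [{"claw": 0.4, "dx": -0.11, "dy": 0.14, "dz": 0.5, "twist": 0}, {"claw": 0.4, "dx": -0.11, "dy": 0.14, "dz": 1.0, "twist": 0}, {"claw": 0.4, "dx": -0.11, "dy": 0.14, "dz": 1.5, "twist": 0}, {"claw": 0.4, "dx": -0.11, "dy": 0.14, "dz": 1.9, "twist": 0}, {"claw": 0.4, "dx": -0.11, "dy": 0.14, "dz": 2.1, "twist": 0}, {"claw": 0.4, "dx": -0.11, "dy": 0.14, "dz": 2.1, "twist": 0}, {"claw": 0.4, "dx": -0.11, "dy": 0.14, "dz": 2.1, "twist": 0}]}}

```text
time_s: 13.27
position: [0.6044, 0.1329, 0.1942]
tcp_rot: [[0.022, 1.0, 0.011], [1.0, -0.022, -0.003], [-0.002, 0.012, -1.0]]
force: [0.9, -0.5, -1.9]
opening: 0.625
```

```bash
python3 look.py M1 .004 .028 .09
```

```text
t 13.27 pos [0.6044 0.1329 0.1942] yaw 88.72 F [ 0.89 -0.51 -1.9 ] open 0.625 z-ax [ 0.0115 -0.0027 -0.9999]
(0.6045, 0.132, 0.184) dx dy dz [-0.09 -0.    1.02] twist 0.0
```

View pics/M1v.png

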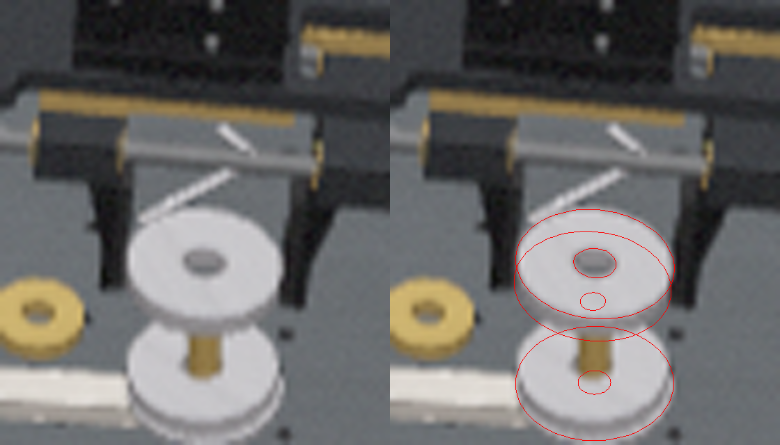

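Emit:
{"fn": "arm_command", "kwargs": {"plan": [{"claw": 0.4, "dx": 0.05, "dy": 0, "dz": 0.3, "twist": 0}, {"claw": 0.4, "dx": 0.05, "dy": 0, "dz": 0.5, "twist": 0}, {"claw": 0.4, "dx": 0.05, "dy": 0, "dz": 0.7, "twist": 0}, {"claw": 0.4, "dx": 0.05, "dy": 0, "dz": 0.9, "twist": 0}, {"claw": 0.4, "dx": 0.05, "dy": 0, "dz": 1.1, "twist": 0}, {"claw": 0.4, "dx": 0.05, "dy": 0, "dz": 1.1, "twist": 0}, {"claw": 0.4, "dx": 0.05, "dy": 0, "dz": 1.1, "twist": 0}]}}

```text
time_s: 13.9
position: [0.6048, 0.1335, 0.1833]
tcp_rot: [[0.022, 1.0, 0.012], [1.0, -0.022, -0.003], [-0.002, 0.012, -1.0]]
force: [-0.4, 0.7, -1.7]
opening: 0.627
```

```bash
python3 look.py M2 .004 .028 .09
```

```text
t 13.9 pos [0.6048 0.1335 0.1833] yaw 88.73 F [-0.44  0.68 -1.65] open 0.627 z-ax [ 0.0118 -0.0027 -0.9999]
(0.6045, 0.132, 0.184) dx dy dz [-0.16 -0.02 -0.07] twist 0.0
```

View pics/M2v.png

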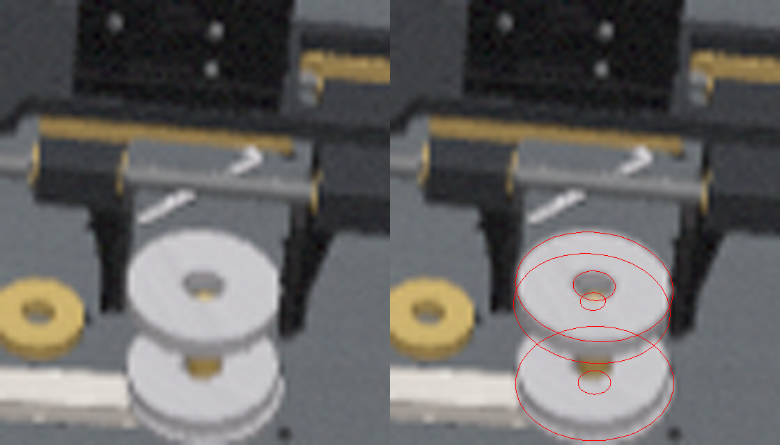

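Emit:
{"fn": "arm_command", "kwargs": {"plan": [{"claw": 0.4, "dx": 0.03, "dy": 0, "dz": 0.4, "twist": 0}, {"claw": 0.4, "dx": 0.06, "dy": 0, "dz": 0.8, "twist": 0}, {"claw": 0.4, "dx": 0.1, "dy": 0, "dz": 1.2, "twist": 0}, {"claw": 0.4, "dx": 0.13, "dy": 0, "dz": 1.5, "twist": 0}, {"claw": 0.4, "dx": 0.16, "dy": 0, "dz": 1.8, "twist": 0}, {"claw": 0.4, "dx": 0.18, "dy": 0, "dz": 2.0, "twist": 0}, {"claw": 0.4, "dx": 0.18, "dy": 0, "dz": 2.0, "twist": 0}, {"claw": 0.4, "dx": 0.18, "dy": 0, "dz": 2.0, "twist": 0}]}}

```text
time_s: 14.62
position: [0.6051, 0.1353, 0.1633]
tcp_rot: [[0.022, 1.0, 0.012], [1.0, -0.022, -0.003], [-0.002, 0.012, -1.0]]
force: [0.8, 0.0, -2.0]
opening: 0.625
```

```bash
python3 look.py M3 .004 .028 .09
```

```text
t 14.62 pos [0.6051 0.1353 0.1633] yaw 88.73 F [ 0.78  0.01 -2.02] open 0.625 z-ax [ 0.0119 -0.0026 -0.9999]
(0.6045, 0.132, 0.184) dx dy dz [-0.34 -0.03 -2.07] twist 0.0
```

View pics/M3v.png

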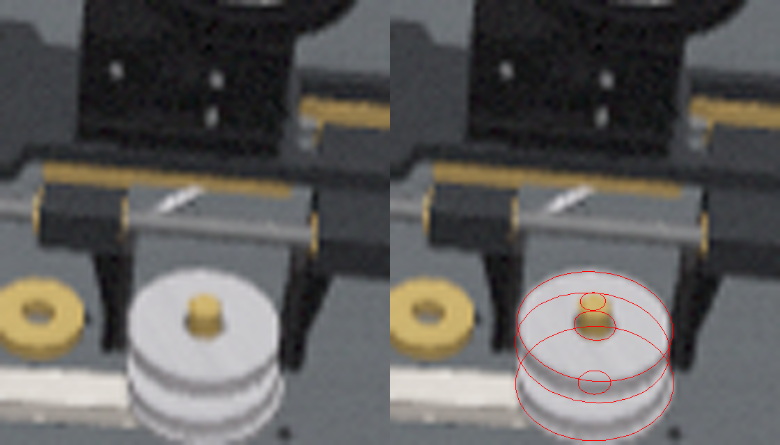

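Emit:
{"fn": "arm_command", "kwargs": {"plan": [{"claw": 0.4, "dx": 0.03, "dy": -0.02, "dz": 0.25, "twist": 0}, {"claw": 0.4, "dx": 0.06, "dy": -0.02, "dz": 0.5, "twist": 0}, {"claw": 0.4, "dx": 0.09, "dy": -0.02, "dz": 0.7, "twist": 0}, {"claw": 0.4, "dx": 0.12, "dy": -0.02, "dz": 0.9, "twist": 0}, {"claw": 0.4, "dx": 0.15, "dy": -0.02, "dz": 1.05, "twist": 0}, {"claw": 0.4, "dx": 0.17, "dy": -0.02, "dz": 1.15, "twist": 0}, {"claw": 0.4, "dx": 0.17, "dy": -0.02, "dz": 1.15, "twist": 0}]}}

```text
time_s: 15.25
position: [0.6051, 0.1371, 0.1517]
tcp_rot: [[0.022, 1.0, 0.012], [1.0, -0.022, -0.003], [-0.002, 0.012, -1.0]]
force: [-0.1, 0.0, -0.8]
opening: 0.628
```

```bash
python3 look.py M4 .004 .028 .06
```

```text
t 15.25 pos [0.6051 0.1371 0.1517] yaw 88.73 F [-0.1   0.02 -0.8 ] open 0.628 z-ax [ 0.0119 -0.0026 -0.9999]
(0.6045, 0.132, 0.184) dx dy dz [-0.52 -0.01 -3.23] twist 0.0
```

View pics/M4v.png

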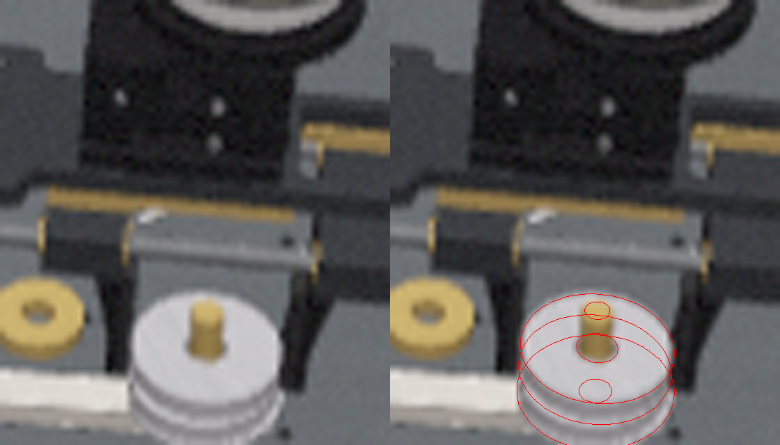

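View pics/M4p.png

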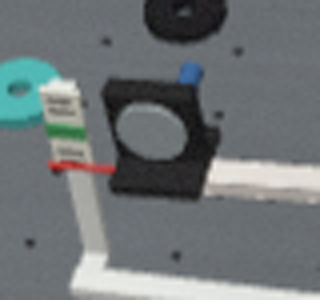

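Emit:
{"fn": "arm_command", "kwargs": {"plan": [{"claw": 0.4, "dx": 0.02, "dy": -0.02, "dz": 0.12, "twist": 0}, {"claw": 0.4, "dx": 0.04, "dy": -0.02, "dz": 0.25, "twist": 0}, {"claw": 0.4, "dx": 0.06, "dy": -0.02, "dz": 0.38, "twist": 0}, {"claw": 0.4, "dx": 0.08, "dy": -0.02, "dz": 0.45, "twist": 0}, {"claw": 0.4, "dx": 0.08, "dy": -0.02, "dz": 0.45, "twist": 0}, {"claw": 0.4, "dx": 0.08, "dy": -0.02, "dz": 0.45, "twist": 0}]}}

```text
time_s: 15.8
position: [0.6052, 0.1378, 0.1474]
tcp_rot: [[0.022, 1.0, 0.012], [1.0, -0.022, -0.003], [-0.002, 0.012, -1.0]]
force: [-0.3, -0.5, -0.6]
opening: 0.626
```

Emit:
{"fn": "arm_command", "kwargs": {"plan": [{"claw": 0.4, "dx": 0.02, "dy": 0, "dz": 0.12, "twist": 0}, {"claw": 0.4, "dx": 0.03, "dy": 0, "dz": 0.2, "twist": 0}, {"claw": 0.4, "dx": 0.03, "dy": 0, "dz": 0.2, "twist": 0}, {"claw": 0.4, "dx": 0.03, "dy": 0, "dz": 0.2, "twist": 0}]}}

```text
time_s: 16.13
position: [0.6052, 0.1381, 0.1454]
tcp_rot: [[0.022, 1.0, 0.012], [1.0, -0.022, -0.003], [-0.002, 0.012, -1.0]]
force: [-0.4, 0.0, -0.7]
opening: 0.626
```

```bash
python3 look.py M5 .004 .028 .04
```

```text
t 16.13 pos [0.6052 0.1381 0.1454] yaw 88.73 F [-0.44  0.04 -0.68] open 0.626 z-ax [ 0.0123 -0.0026 -0.9999]
(0.6045, 0.132, 0.184) dx dy dz [-0.62 -0.01 -3.86] twist 0.0
```

View pics/M5v.png

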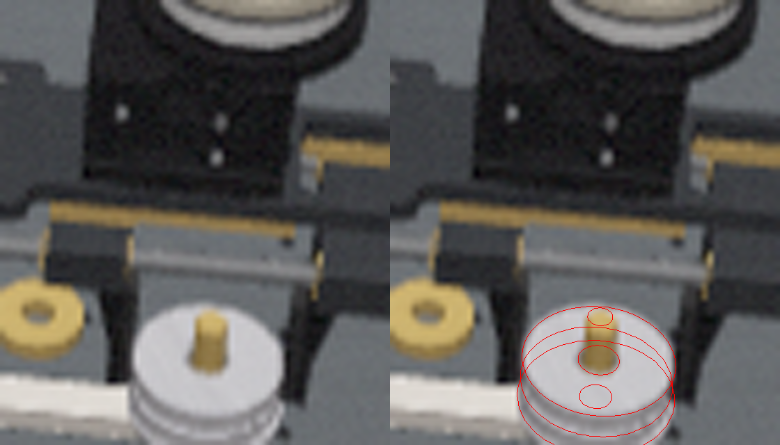

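View pics/M5p.png

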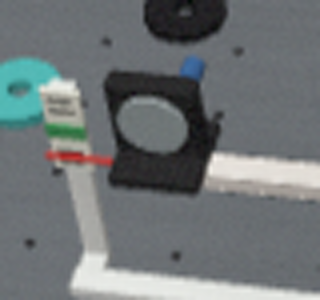

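Emit:
{"fn": "arm_command", "kwargs": {"plan": [{"claw": 0.4, "dx": 0.02, "dy": -0.02, "dz": 0.1, "twist": 0}, {"claw": 0.4, "dx": 0.03, "dy": -0.04, "dz": 0.18, "twist": 0}, {"claw": 0.4, "dx": 0.03, "dy": -0.04, "dz": 0.18, "twist": 0}, {"claw": 0.4, "dx": 0.03, "dy": -0.04, "dz": 0.18, "twist": 0}]}}

```text
time_s: 16.52
position: [0.6052, 0.1384, 0.1436]
tcp_rot: [[0.022, 1.0, 0.013], [1.0, -0.022, -0.003], [-0.002, 0.013, -1.0]]
force: [0.7, 0.1, 0.1]
opening: 0.626
```

Emit:
{"fn": "arm_command", "kwargs": {"plan": [{"claw": 0.64, "dx": 0, "dy": 0, "dz": 0, "twist": 0}, {"claw": 0.65, "dx": 0, "dy": 0, "dz": 0, "twist": 0}, {"claw": 0.67, "dx": 0, "dy": 0, "dz": 0, "twist": 0}, {"claw": 0.7, "dx": 0, "dy": 0, "dz": 0, "twist": 0}, {"claw": 0.78, "dx": 0, "dy": 0, "dz": 0, "twist": 0}, {"claw": 0.85, "dx": 0, "dy": 0, "dz": 0, "twist": 0}]}}

```text
time_s: 17.02
position: [0.6051, 0.1384, 0.1437]
tcp_rot: [[0.022, 1.0, 0.013], [1.0, -0.022, -0.003], [-0.002, 0.013, -1.0]]
force: [0.2, 1.0, -0.8]
opening: 0.774
```

```bash
python3 look.py M6 .004 .028 .04
```

```text
t 17.02 pos [0.6051 0.1384 0.1437] yaw 88.73 F [ 0.22  0.97 -0.82] open 0.774 z-ax [ 0.0129 -0.0026 -0.9999]
(0.6045, 0.132, 0.184) dx dy dz [-0.66  0.01 -4.03] twist 0.0
```

View pics/M6v.png

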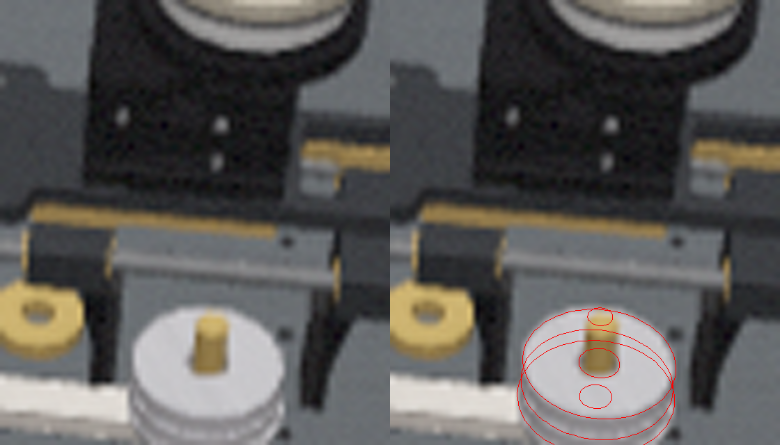

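View pics/M6p.png

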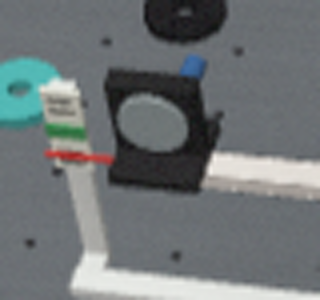

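Emit:
{"fn": "arm_command", "kwargs": {"plan": [{"claw": 0.95, "dx": 0, "dy": 0, "dz": 0, "twist": 0}, {"claw": 0.95, "dx": 0, "dy": 0, "dz": -0.3, "twist": 0}, {"claw": 0.95, "dx": 0, "dy": 0, "dz": -2, "twist": 0}, {"claw": 0.95, "dx": 0, "dy": 0, "dz": -4, "twist": 0}, {"claw": 0.95, "dx": 0, "dy": 0, "dz": -6, "twist": 0}, {"claw": 0.95, "dx": 0, "dy": 0, "dz": -7.5, "twist": 0}, {"claw": 0.95, "dx": 0, "dy": 0, "dz": -7.5, "twist": 0}]}}

```text
time_s: 17.65
position: [0.6065, 0.1389, 0.2226]
tcp_rot: [[0.022, 1.0, 0.021], [1.0, -0.022, -0.002], [-0.002, 0.021, -1.0]]
force: [0.5, 0.1, 1.0]
opening: 0.95
```

```bash
python3 look.py M7 .004 .028 .04; python3 - <<'E'
from h import *
ims=[cv2.resize(cv2.imread(f"pics/{f}.png")[185:260,160:214],None,fx=4.8,fy=4.8,interpolation=cv2.INTER_CUBIC) for f in("scene0","L7","M7")]
cv2.imwrite("pics/pt2.png",np.hstack(ims))
im=bot.capture("top"); cv2.imwrite("pics/top_7.png",im[:,:,::-1])
crop("pics/M7.png","pics/M7w.png",160,170,240,130,3)
# beam slope: pred of beam ends for tilt: load-side/pan top in scene
for th in (.11,.09,.068,.05,.034,0):
    yaw=-.0226;by=np.array([-np.sin(yaw),np.cos(yaw),0]);z=np.array([0,0,1.])
    u=by*np.cos(th)+z*np.sin(th); n=-by*np.sin(th)+z*np.cos(th);o=np.array([.6022,-.0139,.115])
    print(th,"spTop",pj("scene",o+u*.1531+n*.0545)[0].round(1),"ptr@200",pj("scene",o-u*.200)[0].round(1),"ptr@220",pj("scene",o-u*.220)[0].round(1))
E
```

```text
t 17.65 pos [0.6065 0.1389 0.2226] yaw 88.74 F [0.47 0.13 0.99] open 0.95 z-ax [ 0.0206 -0.0022 -0.9998]
(0.6045, 0.132, 0.184) dx dy dz [-0.68 -0.27  3.85] twist 0.0
0.11 spTop [340.3 217.6] ptr@200 [180.6 232.3] ptr@220 [172.1 232.1]
0.09 spTop [340.9 218.7] ptr@200 [180.2 231.1] ptr@220 [171.6 230.7]
0.068 spTop [341.5 219.9] ptr@200 [179.7 229.7] ptr@220 [171.1 229.2]
0.05 spTop [342.  220.9] ptr@200 [179.4 228.6] ptr@220 [170.7 228. ]
0.034 spTop [342.4 221.8] ptr@200 [179.1 227.6] ptr@220 [170.3 226.9]
0 spTop [343.1 223.7] ptr@200 [178.6 225.4] ptr@220 [169.7 224.5]
```

View pics/pt2.png

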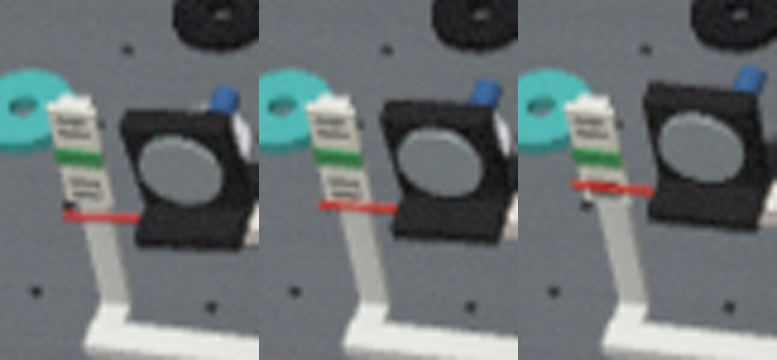

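View pics/M7w.png

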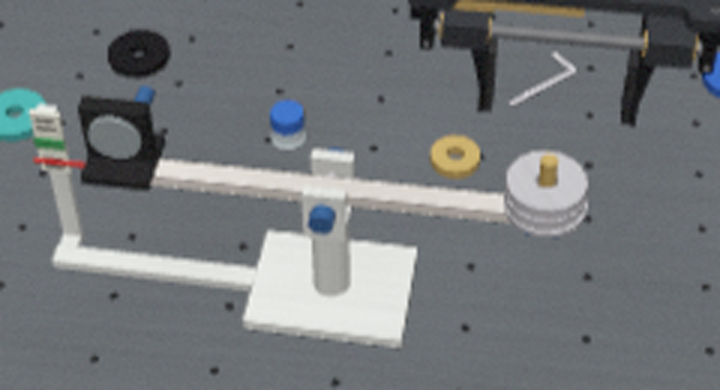

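```bash
cat > tilt.py <<'E'
from h import *
from scipy.optimize import minimize_scalar
import sys
yaw=-.0226;by=np.array([-np.sin(yaw),np.cos(yaw),0]);zz=np.array([0,0,1.]);o=np.array([.6022,-.0139,.115])
def P(a,h,th):
    u=by*np.cos(th)+zz*np.sin(th); n=-by*np.sin(th)+zz*np.cos(th)
    return o+u*a+n*h
def patchpred(box,a,h,ref,f,th0=.11):
    x,y,w,hh=box
    T=cv2.cvtColor(cv2.imread(f"pics/{ref}.png"),cv2.COLOR_BGR2GRAY)[y:y+hh,x:x+w].astype(np.float32)
    I=cv2.cvtColor(cv2.imread(f"pics/{f}.png"),cv2.COLOR_BGR2GRAY).astype(np.float32)
    k=8;T8=cv2.resize(T,None,fx=k,fy=k,interpolation=cv2.INTER_CUBIC)
    m=14;S=cv2.resize(I[y-m:y+hh+m,x-m:x+w+m],None,fx=k,fy=k,interpolation=cv2.INTER_CUBIC)
    r=cv2.matchTemplate(S,T8,cv2.TM_CCOEFF_NORMED);_,v,_,l=cv2.minMaxLoc(r)
    d=np.array([l[0]/k-m,l[1]/k-m])
    g=lambda th:((pj("scene",P(a,h,th))[0]-pj("scene",P(a,h,th0))[0]-d)[1])**2
    s=minimize_scalar(g,bounds=(-.12,.13),method="bounded").x
    return d.round(2),round(v,3),round(-s,4)
for f in sys.argv[1:]:
    # mirror mount patch, pointer
    for nm,box,a,h in (("mount",(186,206,32,29),-.150,.030),("mirror",(187,212,20,18),-.150,.035),("ptr",(172,227,15,6),-.205,0.)):
        print(f,nm,*patchpred(box,a,h,"scene0",f))
E
python3 tilt.py L7 M7
```

```text
L7 mount [ 0.   -1.62] 0.973 -0.0765
L7 mirror [ 0.   -1.75] 0.984 -0.0741
L7 ptr [ 2.88 13.12] 0.766 -0.13
M7 mount [ 0.38 -4.88] 0.895 -0.0092
M7 mirror [ 0.25 -4.88] 0.961 -0.0097
M7 ptr [-0.12  0.  ] 0.846 -0.11
```

```bash
python3 - <<'E'
from h import *
print("green at z=.115:",onz("scene",176,217.3,.115).round(4))
print("ptr tip M7 (level) :",onz("scene",160+(575-518)/4.8,185+185/4.8,.115).round(4), "init z~.091", onz("scene",160+65/4.8,185+214/4.8,.115-.11*.2).round(4))
crop("pics/top_7.png","pics/tt.png",320,165,60,45,12)
E
```

```text
green at z=.115: [ 0.5741 -0.2261  0.115 ]
ptr tip M7 (level) : [ 0.5938 -0.23    0.115 ] init z~.091 [ 0.5914 -0.2306  0.093 ]
```

View pics/tt.png

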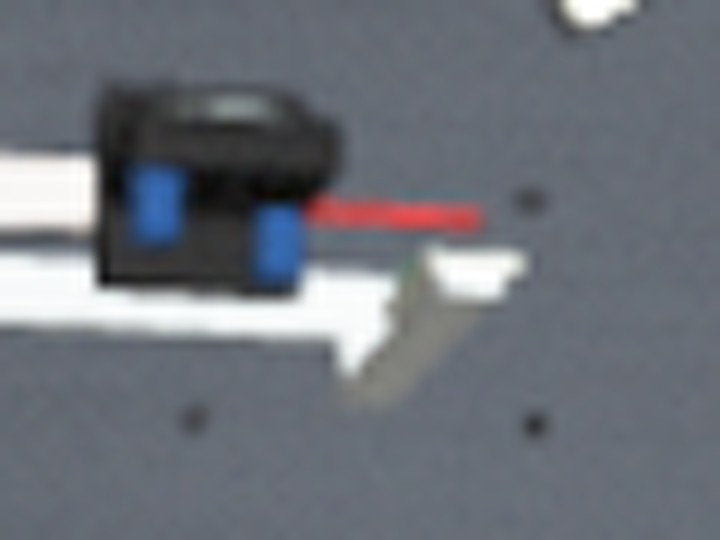

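```bash
cat > tilt2.py <<'E'
from tilt import P,pj,np,cv2
import sys
def edge(f,cols,v0,v1):
    g=cv2.cvtColor(cv2.imread(f"pics/{f}.png"),cv2.COLOR_BGR2GRAY).astype(float)
    out=[]
    for c in cols:
        col=g[v0:v1,c]; d=np.diff(col); i=np.argmax(d[:len(d)]) # top edge: dark->bright
        lo,hi=col[max(i-3,0):i].mean(),col[i+1:i+4].max(); t=(lo+hi)/2
        j=np.where((col[:-1]<t)&(col[1:]>=t))[0]; j=j[np.argmin(abs(j-i))]
        out.append(v0+j+(t-col[j])/(col[j+1]-col[j]))
    return np.array(out)
def pred(cols,th,side):
    a=np.linspace(*( (-.12,-.03) if side=="load" else (.03,.115)),40)
    q=pj("scene",[P(x,.006,th)-np.array([.008,0,0]) for x in a]); idx=np.argsort(q[:,0]); return np.interp(cols,q[idx,0],q[idx,1])
from scipy.optimize import minimize_scalar
L=np.arange(221,246,2);Rr=np.arange(290,318,2)
for f in sys.argv[1:]:
    e=np.concatenate([edge(f,L,218,242),edge(f,Rr,222,245)])
    pr=lambda th:np.concatenate([pred(L,th,"load"),pred(Rr,th,"pan")])
    s=minimize_scalar(lambda th:((e-pr(th)-np.mean(e-pr(th)))**2).sum(),bounds=(-.12,.13),method="bounded").x
    print(f,"tilt(abs slope)",round(-s,4),"rms",np.std(e-pr(s)).round(2),"off",np.mean(e-pr(s)).round(2))
E
sed -i 's/^for f in sys.argv\[1:\]:/for f in (sys.argv[1:] if __name__=="__main__" else []):/' tilt.py
python3 tilt2.py scene0 L7 M7; python3 - <<'E'
from h import *
im=bot.capture("scene");cv2.imwrite("pics/M8.png",im[:,:,::-1])
E
python3 tilt2.py M8; python3 tilt.py M8
```

```text
scene0 tilt(abs slope) -0.0905 rms 0.15 off -1.34
L7 tilt(abs slope) -0.0574 rms 0.14 off -1.33
M7 tilt(abs slope) 0.0066 rms 0.13 off -1.36
M8 tilt(abs slope) 0.0067 rms 0.13 off -1.35
M8 mount [ 0.25 -4.88] 0.896 -0.0092
M8 mirror [ 0.25 -4.88] 0.962 -0.0097
M8 ptr [-0.12  0.  ] 0.846 -0.11
```

```bash
python3 - <<'E'
from h import *
for z in (.14,.153): print("scale top front edge",z,onz("top",359.1,185.6,z).round(4))
print("pointer tip top",onz("top",359.6,182.9,.115).round(4))
# scale post foot front in scene M7 at z~0.01
X=.576
for nm,v in (("ptr init",229.6),("ptr L7",227.5),("ptr M7",223.5),):
    o,d=ray("scene",173.5,v)
    for x in (.592,.595,.598): print(nm,x,(o+d*(x-o[0])/d[0])[2].round(4),end=" ")
    print()
for v in (216.2,217.6,220):
    o,d=ray("scene",176,v)
    for x in (.572,.576,.580): print("green row",v,x,(o+d*(x-o[0])/d[0])[2].round(4),end=" ")
    print()
E
```

```text
scale top front edge 0.14 [ 0.5775 -0.2266  0.14  ]
scale top front edge 0.153 [ 0.5746 -0.224   0.153 ]
pointer tip top [ 0.5912 -0.2332  0.115 ]
ptr init 0.592 0.0936 ptr init 0.595 0.097 ptr init 0.598 0.1003 
ptr L7 0.592 0.1006 ptr L7 0.595 0.1039 ptr L7 0.598 0.1072 
ptr M7 0.592 0.1136 ptr M7 0.595 0.1169 ptr M7 0.598 0.1201 
green row 216.2 0.572 0.1164 green row 216.2 0.576 0.1206 green row 216.2 0.58 0.1248 
green row 217.6 0.572 0.1119 green row 217.6 0.576 0.1161 green row 217.6 0.58 0.1203 
green row 220 0.572 0.1041 green row 220 0.576 0.1083 green row 220 0.58 0.1126
```

With a and b on, parallax matters: the scale stands about 16 mm behind the pointer. The corrected pointer height is about 114–117 mm and the green band centre about 116 mm. Tilt from mount tracking is -0.010, and from beam slope relative to the known stop -0.013. So 400 g is the nearest, because adding c would tilt it to about +0.023. I'll retreat clear and check once more.

Emit:
{"fn": "arm_command", "kwargs": {"plan": [{"claw": 0.95, "dx": 0, "dy": 0, "dz": -2, "twist": 0}, {"claw": 0.95, "dx": 0, "dy": -2, "dz": -5, "twist": 0}, {"claw": 0.95, "dx": 2, "dy": -5, "dz": -7, "twist": 0}, {"claw": 0.95, "dx": 5, "dy": -8, "dz": -8, "twist": 0}, {"claw": 0.95, "dx": 8, "dy": -11, "dz": -8, "twist": 0}, {"claw": 0.95, "dx": 11, "dy": -13, "dz": -8, "twist": 0}, {"claw": 0.95, "dx": 12, "dy": -14, "dz": -8, "twist": 0}, {"claw": 0.95, "dx": 12, "dy": -14, "dz": -8, "twist": 0}]}}

```text
time_s: 18.47
position: [0.4619, 0.2638, 0.2948]
tcp_rot: [[0.018, 1.0, 0.008], [1.0, -0.018, -0.003], [-0.003, 0.008, -1.0]]
force: [0.5, -0.0, -0.4]
opening: 0.949
```

Emit:
{"fn": "arm_command", "kwargs": {"plan": [{"claw": 0.95, "dx": 8, "dy": 0, "dz": 0, "twist": 0}, {"claw": 0.95, "dx": 8, "dy": 0, "dz": 0, "twist": 0}, {"claw": 0.95, "dx": 8, "dy": 0, "dz": 0, "twist": 0}, {"claw": 0.95, "dx": 8, "dy": 0, "dz": 0, "twist": 0}, {"claw": 0.95, "dx": 8, "dy": 0, "dz": 0, "twist": 0}, {"claw": 0.95, "dx": 8, "dy": 0, "dz": 0, "twist": 0}]}}

```text
time_s: 18.97
position: [0.4637, 0.3422, 0.2938]
tcp_rot: [[0.019, 1.0, 0.006], [1.0, -0.019, -0.005], [-0.004, 0.007, -1.0]]
force: [0.1, 0.6, 0.2]
opening: 0.949
```

```bash
python3 - <<'E'
from h import *
for n in("scene","top"):
    im=bot.capture(n); cv2.imwrite(f"pics/F_{n}.png",im[:,:,::-1])
E
python3 tilt2.py F_scene; python3 tilt.py F_scene
python3 - <<'E'
from h import *
a=cv2.resize(cv2.imread("pics/F_scene.png")[170:300,120:400],None,fx=2.8,fy=2.8,interpolation=cv2.INTER_CUBIC)
cv2.imwrite("pics/F_c.png",a)
E
```

```text
F_scene tilt(abs slope) 0.0066 rms 0.12 off -1.36
F_scene mount [ 0.38 -4.88] 0.896 -0.0092
F_scene mirror [ 0.25 -4.88] 0.962 -0.0097
F_scene ptr [-0.12  0.  ] 0.845 -0.11
```

View pics/F_c.png

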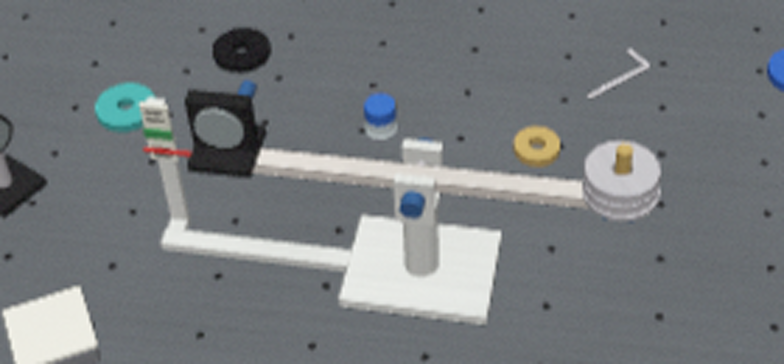

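View pics/F_top.png

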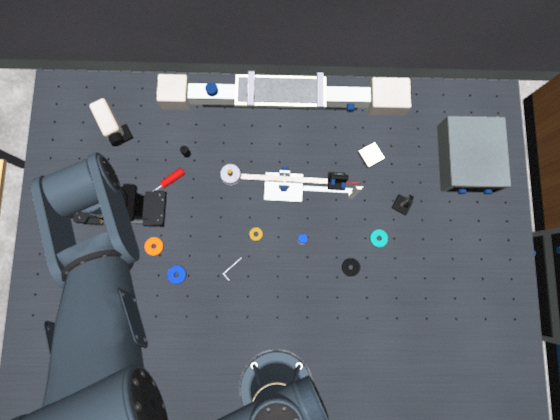

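The beam is steady and identical across three pictures. Rings a and b lie flat on the pan, the brass ring lies flat at its start position, top px (256,234), and the bystanders are where they were. Handing in.

```bash
python3 - <<'E'
from rig import bot
print(bot.hand_in())
E
```

```text
the job is handed in; nothing more can be done
None
```

I threaded the two large steel rings, weight_a then weight_b (400 g in all), onto the spindle and handed the job in at about 19 s. The brass 100 g ring was not needed and still lies flat where it started. The other things look unmoved.

**Contact:** Force readings while threading and lowering changed by about 2 N at most. Each ring was let go only once the pan was carrying most or all of its weight.

**Last checks:** The beam is steady and looks the same in three pictures over about 1.3 s. Tilt measured from the known start stop is -0.010 rad by mount tracking and -0.013 rad by beam slope. That puts the load at about 425 g, so 400 g is nearest; adding the brass ring would have tipped it to about +0.023 rad.

**What disagreed:**
- **Tilt:** beam slope without the stop correction read +0.007 rad. An earlier rough pointer reading after the first ring, taken before parallax was corrected, suggested a heavier load.
- **Pointer:** in the scene picture the red pointer looks just below the green band. By my measurements the scale stands about 16 mm behind it. Corrected for that, the pointer is 114–117 mm high and the middle of the green band about 116 mm.

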